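Pack the painting kit

ROBOT

A 7-joint arm with a two-finger parallel gripper is mounted at the origin on the work surface. World frame = base frame: x ahead of the robot, y to its left, z up, the work surface at z = 0. Lengths are in m, angles in degrees, forces in N, time in s.
With the tool pointing down it reaches from about 0.4 to 0.875 m from the base axis. Payload 6.5 kg.
Tool frame: the origin (TCP) lies on the centre line of the jaws, within the pads' length; the fingertips stand 17 mm ahead of it and the grasp point (between the pads) lies 2 mm behind it; z points along the fingers, y is the line along which they close (so a half turn about z gives the same grasp; the last joint's range is limited). The gripper opens to 85 mm and grips with 20 to 120 N. Pads are 22 mm wide; open, the fingers measure 114 mm over their backs; the gripper's body (76 mm by 85 mm) begins 54 mm behind the grasp point. The pads swing forward as they close: fully open they stand 13 mm farther back than shut.
Start: joints at [-71.23, 30.733, -0.252, 88.115, 0.149, 61.152, -4.079], TCP at [0.249, 0.6, 0.248] pointing down, gripper open.
Joint ranges: [-154.64, 154.64], [-21.42, 123.67], [-72.66, 72.17], [13.99, 137.28], [-74.86, 254.86], [10.95, 109.41], [-158.01, 158.01]. Speed limits (degrees/s): [136.94, 136.94, 180, 180, 180, 180, 180].

INTERFACE

Orientations are given as a 3x3 rotation matrix whose columns are the frame's x, y, z axes.
In Python, from rig import bot gives the robot as it stands.
- The arm moves only by the tool play_rows, never from a script. Its argument "commands" is a list of rows, each an object of numbers: "ax", "ay", "az": the turn, a rotation vector about the tool's x, y, z in rad; "x", "y", "z": the shift along the tool's x, y, z in m; "grip": the gripper's target within -1 to 1 (shut at 1, half-way at 0, fully open at -1). In form: [{"ax": .., "ay": .., "az": .., "x": .., "y": .., "z": .., "grip": ..}, ...]. A call has 1 to 12 rows; each row shifts and turns the commanded pose from where the row before left it, along the tool's axes as they then stand; what a row does not reach is not made up. A row lasts 1/10 s, in which the tool goes at most 50 mm and 8.59 degrees, less where a joint would pass 70% of its speed; a pose out of reach is approached as far as the arm can. A call is refused whole if a number of a shift passes 0.05 or a number of a turn 0.15, either way. A call with a gripper value outside its range is refused whole. The fingers move at their own pace and stop on an object; the grip force is fixed at half the most. Time passes only in rows, so rows that do not move let the fingers close. It gives the time, the measured TCP pose, the force, the opening and the grip force at its end, in the units of the state.
- bot.observe(): the state, without advancing time (a new reading comes with each control period).
- bot.get_image(name): name is "scene" or "top" or "wrist"; returns (picture, depth): 400x640x3 uint8, red, green, blue; 400x640 float32, m along the optical axis (not along the pixel's ray), 0 where there is no reading.
- bot.calibration(name): a dict with "intrinsics" (3x3 intrinsics, pixels), "dist" ([k1, k2, p1, p2, k3] as OpenCV has them; the pictures are not rectified), "R" (3x3) and "t" (3): a world point X has camera coordinates R X + t. Camera axes: x right, y down, z forward; pixel columns grow to the right and rows downward; lengths in m; the calibration is good to about 2 mm. A picture is of the moment at which its call begins: read the wrist's pose just before it. calibration takes no time and is no camera call; for the wrist camera it gives the pose at the moment of the call.
- bot.finish_job(): hands the job in; it is judged then, once.
The state is a dict: "time_s": time; "joint_positions": joint angles; "qvel": joint speeds; "joint_efforts": joint torques, N m; "ee_pos": TCP position; "orientation": TCP orientation; "ft_force": force on the tool from outside, world axes, zero at the start; "torque": the same for the moment, N m; "gripper_width": finger opening in m; "grasp_force": force on a finger pad.
Only numpy, scipy, OpenCV 4.12 (cv2) and the standard library are available. Lean on these libraries where they do the work, as an engineer would, in place of code of your own. Each camera call takes 0.05 s, during which the arm holds its last target. There are 200 camera calls.

TASK

Pack up the painting kit after the workshop: slide the keeper bar of the scraper case fully open, slide both scrapers, lying on the table, blade first into a slot of its own until the blade is fully home, and slide the keeper fully shut again so that it locks them in for carrying. Also put every loose paint tablet flat into an empty well of the white palette, one per well, leaving the tablet that is already there in a well. The number of tablets varies; leave the mug, cup, bottles, jar and wood slices standing where they are.

Things in the scene. Friction and masses are not known exactly. Their poses are not given: they have to be found in the camera images.
- case: Scraper case, fixed: wooden block 100 (x) by 200 mm (y), clear lid, 38 mm high. Origin: centre of underside; x to the back, front face at x = -50. Two slots at y = +50 and -50, each 60 wide, 10 high (22 to 32 mm above the table), 80 deep, closed at the back; a ledge 10 high stands 16 out in front, then before each slot a handle rest 16 wide, 22 high, 16 to 56 mm before the face.
- slot_left (a point): Middle of one slot's floor at its mouth in the front face (case y = +50 mm), 22 mm above the table; axes as the case's: the slot runs 80 mm along +x.
- slot_right (a point): The same for the other slot (y = -50 mm of the case).
- keeper (a joint): Aluminium bar across the case's front (3 to 9 mm before the face, up to 50 mm high). 0 = shut: a 20 mm tongue covers each mouth from 14 to 34 mm on its -y side, so no blade passes, but the neck of a scraper that is home does. 0.035 m = open, mouths free, bar end 25 mm beyond the case; slides to case -y. About 1.5 N, stays where left; blocked by a blade not home.
- keeper_knob (a point): Centre of the orange knob on the middle of the keeper, moving with it: 16 (case x) by 14 (case y) by 28 mm high, 51 to 79 mm above the table, 6 mm in front of the case's front face. Two small guide clips beside it are 54 mm high.
- palette: Paint palette, fixed to the table: white plate 152 mm (x) by 184 mm (y), 14 mm high, with six round wells in two rows (x = -38 and +38 mm) of three (y = +58, 0, -58 mm); each well 50 mm across and 8 mm deep with a flat floor 6 mm above the table. Origin: centre of its underside.
- scraper_red: Paint scraper, red handle, about 90 g, lying flat. Origin: on the flat common underside, below centre of mass and best grip; x to the blade, z up. Handle x = -70 to 30 mm, 22 wide, 20 high; neck to x = 56, 14 wide, 6 high; steel blade to x = 126, 50 wide, 3 thick. At the slot's bottom the blade's front edge is 80 mm in, handle outside.
- scraper_blue: Paint scraper, blue handle, about 90 g, lying flat. Origin: on the flat common underside, below centre of mass and best grip; x to the blade, z up. Handle x = -70 to 30 mm, 22 wide, 20 high; neck to x = 56, 14 wide, 6 high; steel blade to x = 126, 50 wide, 3 thick. At the slot's bottom the blade's front edge is 80 mm in, handle outside.
- tablet_red: Red paint tablet: hard flat disc 44 mm across, 18 mm thick, 35 g; origin: centre of its underside. May be absent; lies loose on the table. In a well its underside is 6 mm above the table and it stands 10 mm proud of the plate.
- tablet_blue: Blue paint tablet: hard flat disc 44 mm across, 18 mm thick, 35 g; origin: centre of its underside. May be absent; lies loose on the table. In a well its underside is 6 mm above the table and it stands 10 mm proud of the plate.
- tablet_yellow: Yellow paint tablet: hard flat disc 44 mm across, 18 mm thick, 35 g; origin: centre of its underside. May be absent; lies loose on the table. In a well its underside is 6 mm above the table and it stands 10 mm proud of the plate.
- tablet_green: Green paint tablet: hard flat disc 44 mm across, 18 mm thick, 35 g; origin: centre of its underside. May be absent; lies loose on the table. In a well its underside is 6 mm above the table and it stands 10 mm proud of the plate.
- tablet_violet: Violet paint tablet: hard flat disc 44 mm across, 18 mm thick, 35 g; origin: centre of its underside. May be absent; lies loose on the table. In a well its underside is 6 mm above the table and it stands 10 mm proud of the plate.
- tablet_black: Black paint tablet: hard flat disc 44 mm across, 18 mm thick, 35 g; origin: centre of its underside. May be absent; one of the black and brown tablets already sits in a well, which is therefore taken.
- tablet_brown: Brown paint tablet: hard flat disc 44 mm across, 18 mm thick, 35 g; origin: centre of its underside. May be absent; one of the black and brown tablets already sits in a well, which is therefore taken.
- mug: Mint coffee mug, 84 mm across, 88 mm high, handle at +y; origin under its centre. Not part of the job.
- cup: Small white cup, 60 mm across, 45 mm high; origin under its centre. Not part of the job.
- bottle_blue: Blue paint bottle, 64 mm across, 170 mm high; origin under its centre. Not part of the job.
- bottle_red: Red paint bottle, 64 mm across, 170 mm high; origin under its centre. Not part of the job.
- jar: Red paint jar with a white cap, 66 mm across, 75 mm high; origin under its centre. Not part of the job.
- slice_a: Small bark-edged wood slice, a disc 42 mm across, 8 mm thick; origin under its centre. Not a paint tablet; not part of the job.
- slice_b: Bark-edged wood slice, a disc 50 mm across, 8 mm thick; origin under its centre. Not a paint tablet; not part of the job.

How it is judged (in metres and radians):
On the way, in this order (a step that is already met when the one before it is completed fails the run):
1. the keeper is slid fully open (30 mm or more) (value of joint keeper above 0.03 m), for 0.2 s.
2. both scrapers are in slots, blades fully home (tip 70 mm or more inside) ((y of scraper_red in the frame of slot_left between -0.015 and 0.015 m or y of scraper_red in the frame of slot_right between -0.015 and 0.015 m) and x of scraper_red in the frame of slot_left between -0.056 and -0.042 m and z of scraper_red in the frame of slot_left between -0.003 and 0.009 m and angle between the x axis of each of scraper_red, scraper_blue and the x axis of case, either way round below 0.2 rad and (y of scraper_blue in the frame of slot_left between -0.015 and 0.015 m or y of scraper_blue in the frame of slot_right between -0.015 and 0.015 m) and x of scraper_blue in the frame of slot_left between -0.056 and -0.042 m and z of scraper_blue in the frame of slot_left between -0.003 and 0.009 m), for 0.2 s.
3. the keeper is slid shut again (within 4 mm) (value of joint keeper below 0.004 m), for 0.2 s.
At the end, for the whole second after the job is handed in: Each scraper: blade tip 70 mm or more inside a slot, along it within 0.2 rad. Keeper shut within 4 mm. Each tablet present: flat (0.12 rad) on the floor of a well (within 6 mm of its centre along x and y, underside within 3 mm of the floor), one per well. All at rest (all of step 2 and value of joint keeper below 0.004 m and (x of tablet_red in the frame of palette between -0.044 and -0.032 m or x of tablet_red in the frame of palette between 0.032 and 0.044 m) and (y of tablet_red in the frame of palette between -0.064 and -0.052 m or y of tablet_red in the frame of palette between -0.006 and 0.006 m or y of tablet_red in the frame of palette between 0.052 and 0.064 m) and z of tablet_red in the frame of palette between 0.003 and 0.009 m and angle between the z axis of each of tablet_red, tablet_blue, tablet_yellow, tablet_green, tablet_violet, tablet_black, tablet_brown and the z axis of palette, either way round below 0.12 rad and (x of tablet_blue in the frame of palette between -0.044 and -0.032 m or x of tablet_blue in the frame of palette between 0.032 and 0.044 m) and (y of tablet_blue in the frame of palette between -0.064 and -0.052 m or y of tablet_blue in the frame of palette between -0.006 and 0.006 m or y of tablet_blue in the frame of palette between 0.052 and 0.064 m) and z of tablet_blue in the frame of palette between 0.003 and 0.009 m and (x of tablet_yellow in the frame of palette between -0.044 and -0.032 m or x of tablet_yellow in the frame of palette between 0.032 and 0.044 m) and (y of tablet_yellow in the frame of palette between -0.064 and -0.052 m or y of tablet_yellow in the frame of palette between -0.006 and 0.006 m or y of tablet_yellow in the frame of palette between 0.052 and 0.064 m) and z of tablet_yellow in the frame of palette between 0.003 and 0.009 m and (x of tablet_green in the frame of palette between -0.044 and -0.032 m or x of tablet_green in the frame of palette between 0.032 and 0.044 m) and (y of tablet_green in the frame of palette between -0.064 and -0.052 m or y of tablet_green in the frame of palette between -0.006 and 0.006 m or y of tablet_green in the frame of palette between 0.052 and 0.064 m) and z of tablet_green in the frame of palette between 0.003 and 0.009 m and (x of tablet_violet in the frame of palette between -0.044 and -0.032 m or x of tablet_violet in the frame of palette between 0.032 and 0.044 m) and (y of tablet_violet in the frame of palette between -0.064 and -0.052 m or y of tablet_violet in the frame of palette between -0.006 and 0.006 m or y of tablet_violet in the frame of palette between 0.052 and 0.064 m) and z of tablet_violet in the frame of palette between 0.003 and 0.009 m and (x of tablet_black in the frame of palette between -0.044 and -0.032 m or x of tablet_black in the frame of palette between 0.032 and 0.044 m) and (y of tablet_black in the frame of palette between -0.064 and -0.052 m or y of tablet_black in the frame of palette between -0.006 and 0.006 m or y of tablet_black in the frame of palette between 0.052 and 0.064 m) and z of tablet_black in the frame of palette between 0.003 and 0.009 m and (x of tablet_brown in the frame of palette between -0.044 and -0.032 m or x of tablet_brown in the frame of palette between 0.032 and 0.044 m) and (y of tablet_brown in the frame of palette between -0.064 and -0.052 m or y of tablet_brown in the frame of palette between -0.006 and 0.006 m or y of tablet_brown in the frame of palette between 0.052 and 0.064 m) and z of tablet_brown in the frame of palette between 0.003 and 0.009 m and linear speed of each of scraper_red, scraper_blue, tablet_red, tablet_blue, tablet_yellow, tablet_green, tablet_violet, tablet_black, tablet_brown below 0.02 m/s); the robot touches nothing.
It fails at once if the mug, cup, a bottle, the jar or a wood slice is moved more than 30 mm (distance of any of mug, cup, bottle_blue, bottle_red, jar, slice_a, slice_b from where it was at the start of the episode above 0.03 m).
It fails at once if the mug, cup, a bottle or the jar is tipped over (angle between any of mug, cup, bottle_blue, bottle_red, jar's own z axis and vertical above 0.5 rad).
Of tablet_red, tablet_blue, tablet_yellow, tablet_green, tablet_violet only 3 to 5 are there at a start; the rules pass over those that are not, and their reading is None.
Of tablet_black, tablet_brown only 1 to 1 are there at a start; the rules pass over those that are not, and their reading is None.
At some moment in a run one of tablet_red, tablet_blue, tablet_yellow, tablet_green, tablet_violet may be knocked a few centimetres aside while the robot is not near it.
It also fails if it takes over 210 s, if anything falls off the work surface, if the arm or the gripper's body presses on something with over 40 N, if the wrist force passes 120 N, or if a joint passes its speed limit or range.

## Working session

There is one attempt and no reset: what is moved stays moved. The work goes in short steps, Python scripts to look and compute and a tool call to move; the robot and the scene stay as the last step left them, time stands still between calls to the robot, and variables do not carry over. Pictures are saved under pics/ and viewed, at most 14 in all, crops included, and the job is handed in when it is done.

Besides the shell and the picture viewer there is one more tool, called after "Emit:" in YAML: its name, and indented under it one key for each argument. play_rows: Moves the arm, as the interface text tells. Its arguments: {"type":"object","properties":{"commands":{"type":"array","items":{"type":"object","properties":{"ax":{"type":"number"},"ay":{"type":"number"},"az":{"type":"number"},"x":{"type":"number"},"y":{"type":"number"},"z":{"type":"number"},"grip":{"type":"number"}}}}},"required":["commands"]}

```bash
ls; mkdir -p pics
cat > h.py <<'E'
import numpy as np, cv2
from rig import bot
def cast(name,px,z,cal=None):
    c=cal or bot.calibration(name); K=np.array(c["intrinsics"]);R=np.array(c["R"]);t=np.array(c["t"])
    u=cv2.undistortPoints(np.array(px,float).reshape(-1,1,2),K,np.array(c["dist"])).reshape(-1,2)
    d=np.c_[u,np.ones(len(u))]@R; o=-R.T@t
    return o+d*((z-o[2])/d[:,2])[:,None]
def proj(name,X,cal=None):
    c=cal or bot.calibration(name)
    return cv2.projectPoints(np.array(X,float).reshape(-1,1,3),cv2.Rodrigues(np.array(c["R"]))[0],np.array(c["t"]),np.array(c["intrinsics"]),np.array(c["dist"]))[0].reshape(-1,2)
def snap(name,fn):
    cal=bot.calibration(name); im,d=bot.get_image(name); cv2.imwrite("pics/"+fn,im[...,::-1]); return im,d,cal
E
python3 - <<'E'
from h import *
for n in("scene","top"):
    im,d,c=snap(n,n+"0.png"); print(n,np.round(-np.array(c["R"]).T@c["t"],3),c["intrinsics"])
    np.save(n+"d.npy",d)
s=bot.observe();print(s)
E
```

```text
pics
scene [1.349 0.114 0.671] [[366.36323717   0.         322.51209778]
 [  0.         366.36323717 198.08739463]
 [  0.           0.           1.        ]]
top [0.408 0.006 1.231] [[420.60421528   0.         318.88485887]
 [  0.         420.60421528 201.22112841]
 [  0.           0.           1.        ]]
{'time_s': 0.1, 'joint_positions': array([-71.22995945,  30.77281672,  -0.25405335,  88.16369759,
         0.14880167,  61.15231133,  -4.0807528 ]), 'qvel': array([-0.03489307, -0.10361092,  0.0261977 ,  0.01624347, -0.00076727,
        0.01086209, -0.13201183]), 'joint_efforts': array([ 2.44606024e-03, -5.84567320e+01,  1.05189152e+00, -2.59778363e+01,
        1.26617597e-02,  4.65271936e-03,  1.05478318e-05]), 'ee_pos': array([0.24921305, 0.59975177, 0.24751368]), 'orientation': array([[-9.23474865e-01,  3.83658621e-01, -4.85558566e-04],
       [ 3.83658911e-01,  9.23473708e-01, -1.46625410e-03],
       [-1.14140457e-04, -1.54033768e-03, -9.99998807e-01]]), 'ft_force': array([-0.10089834,  0.16743778, -0.36695289]), 'torque': array([ 0.00284152, -0.07192609,  0.01603504]), 'grasp_force': 0.0, 'gripper_width': 0.08555975489302466}
```

View pics/top0.png

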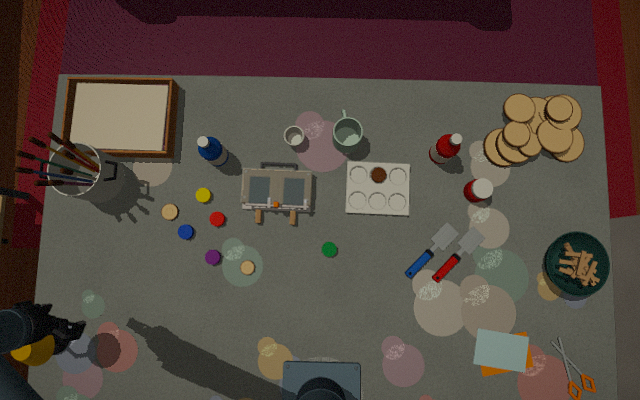

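View pics/scene0.png

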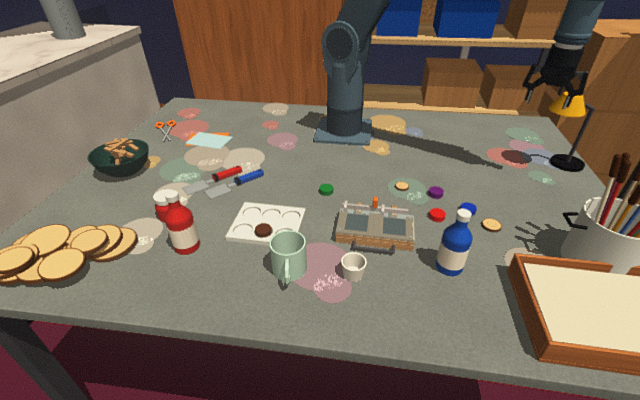

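The top view shows the case at (277,190), the palette at (378,188) with a brown tablet in its well at (378,174), and the blue and red scrapers at (420,262) and (447,268). The loose tablets are yellow (204,195), red (217,219), blue (186,232), violet (213,257) and green (330,250).

```bash
cat >> h.py <<'E'
HS={'red':((0,10),(172,180)),'yellow':((22,35),),'green':((50,80),),'blue':((105,125),),'violet':((130,165),)}
def blobs(im,col,smin=120,vmin=40,amin=30):
    h=cv2.cvtColor(im,cv2.COLOR_RGB2HSV); m=np.zeros(im.shape[:2],np.uint8)
    for a,b in HS[col]: m|=cv2.inRange(h,(a,smin,vmin),(b,255,255))
    n,l,s,c=cv2.connectedComponentsWithStats(m)
    return [(c[i],s[i,4],l==i) for i in range(1,n) if s[i,4]>=amin]
E
python3 - <<'E'
from h import *
im=cv2.imread("pics/top0.png")[...,::-1].copy(); d=np.load("topd.npy")
for c in HS:
    for p,a,m in blobs(im,c):
        if 120<p[1]<300:
            ys,xs=np.nonzero(m); 
            P=cast("top",np.c_[xs,ys],0.018); mu=P.mean(0); w,v=np.linalg.eigh(np.cov((P-mu)[:,:2].T)); 
            print(c,p.round(1),a,"XY",mu.round(4),"sd",np.sqrt(w).round(4),"dir",np.degrees(np.arctan2(v[1,1],v[0,1])).round(1), "z", round(1.231-np.median(d[m]),4))
h=cv2.cvtColor(im,cv2.COLOR_RGB2HSV)
o=cv2.resize(np.vstack([np.hstack([im[150:235,225:325],im[150:235,335:435]]),np.hstack([im[205:290,385:485],im[205:290,385:485]])]),(800,680),interpolation=cv2.INTER_CUBIC)
cv2.imwrite("pics/crop0.png",cv2.resize(o,(705,600))[...,::-1])
E
```

```text
red [446.3 146.8] 388 XY [ 0.7331 -0.3554  0.018 ] sd [0.0168 0.0185] dir -148.2 z 0.0907
red [ 82.3 159.5] 159 XY [0.6696 0.7297 0.018 ] sd [0.0054 0.0387] dir 55.4 z 0.1129
red [433.5 158.3] 37 XY [ 0.6972 -0.3169  0.018 ] sd [0.0061 0.0177] dir -135.8 z -0.0104
red [ 29.4 163.3] 215 XY [0.6547 0.8937 0.018 ] sd [0.009  0.0201] dir 77.1 z -0.7915
red [ 44.6 167.2] 37 XY [0.6438 0.8442 0.018 ] sd [0.0037 0.0082] dir -174.1 z -0.7868
red [ 27.3 212.8] 1973 XY [0.5055 0.8829 0.018 ] sd [0.0271 0.0645] dir -178.8 z -0.7604
red [470.4 192.6] 194 XY [ 0.5977 -0.4244  0.018 ] sd [0.0118 0.0196] dir -157.2 z 0.0304
red [216.7 218.6] 193 XY [0.5029 0.313  0.018 ] sd [0.0111 0.0119] dir 71.0 z 0.0127
red [444.8 268.4] 263 XY [ 0.3767 -0.3469  0.018 ] sd [0.0071 0.0254] dir 135.7 z 0.0362
yellow [203.  194.7] 185 XY [0.5719 0.3574 0.018 ] sd [0.0109 0.0119] dir 67.5 z 0.0036
green [328.9 248.9] 176 XY [ 0.4241 -0.0144  0.018 ] sd [0.0107 0.0108] dir 47.9 z 0.0265
blue [210.8 149.4] 329 XY [0.7083 0.3423 0.018 ] sd [0.016  0.0184] dir 137.9 z 0.0882
blue [185.1 231.4] 183 XY [0.4633 0.4031 0.018 ] sd [0.0107 0.0117] dir 81.9 z 0.0172
blue [417.7 264.2] 230 XY [ 0.3868 -0.2692  0.018 ] sd [0.0064 0.0251] dir 135.4 z 0.0343
violet [212.1 256.7] 178 XY [0.393  0.3202 0.018 ] sd [0.0106 0.0111] dir 82.1 z 0.0265
```

View pics/crop0.png

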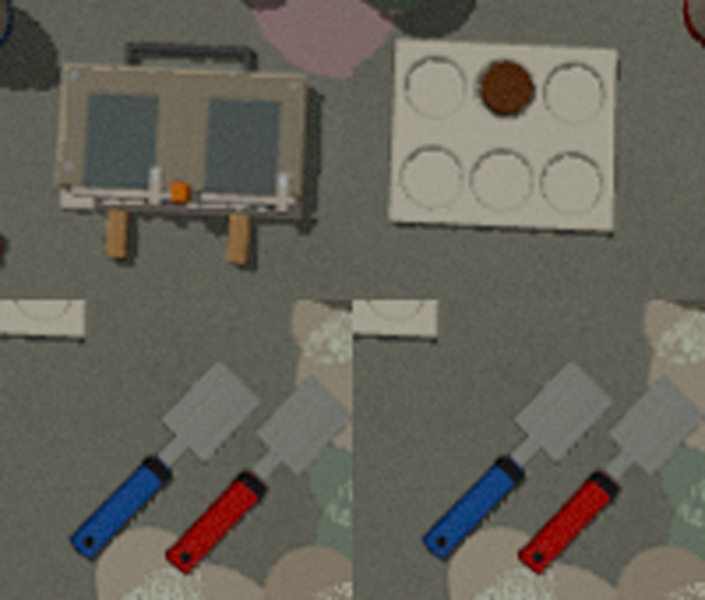

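Run:
```python
from h import *
im=cv2.imread("pics/top0.png")[...,::-1].copy()
h=cv2.cvtColor(im,cv2.COLOR_RGB2HSV)
m=cv2.inRange(h,(0,0,120),(180,60,255)); m[:,:335]=0; m[:,420:]=0; m[:155]=0; m[225:]=0
n,l,s,c=cv2.connectedComponentsWithStats(m); i=1+np.argmax(s[1:,4]); 
ct=np.argwhere(l==i)[:,::-1]
P=cast("top",ct,0.014)[:,:2].astype(np.float32); r=cv2.minAreaRect(P); print("palette",r)
print("pal corners",cast("top",[(347.6,161.3),(409.7,164.2),(408.6,215.8),(345.6,213)],.014).round(4))
m=cv2.inRange(h,(5,180,120),(20,255,255))[185:215,255:300]; q=np.argwhere(m)[:,::-1]+(255,185); print("knob",len(q),cast("top",[q.mean(0)],.079))
print("lid TL TR",cast("top",[(243.4,168.7),(311.8,172.1)],.038).round(4))
print("rests",cast("top",[(258.5,216.7),(292.8,218.1)],.022).round(4))
m=cv2.inRange(h,(5,80,60),(20,200,255))[207:230,245:310]; n,l,s,c=cv2.connectedComponentsWithStats(m); print(s,c+(245,207))
c=bot.calibration("wrist"); s=bot.observe(); print("wristcam", -np.array(c["R"]).T@c["t"]-s["ee_pos"], np.array(c["R"])@s["orientation"])
```

```text
palette ((0.6063898205757141, -0.15227895975112915), (0.18445493280887604, 0.15335713326931), 88.60334014892578)
pal corners [[ 0.6825 -0.0639  0.014 ]
 [ 0.6785 -0.2473  0.014 ]
 [ 0.5255 -0.2438  0.014 ]
 [ 0.5291 -0.0607  0.014 ]]
knob 20 [[0.54279647 0.13670938 0.079     ]]
lid TL TR [[0.6481 0.2385 0.038 ]
 [0.6428 0.0402 0.038 ]]
rests [[0.5113 0.191  0.022 ]
 [0.5098 0.0917 0.022 ]]
[[   0    0   65   23 1316]
 [  29    0    4    1    4]
 [  10    2    7   14   86]
 [  44    3    7   15   89]] [[277.24468085 218.2393617 ]
 [275.5        207.        ]
 [257.58139535 215.38372093]
 [292.21348315 217.48314607]]
wristcam [-0.06230105  0.02640904  0.12582426] [[ 6.56067993e-04  9.99999737e-01 -3.09537450e-04]
 [-9.63177098e-01  5.48685340e-04 -2.68867209e-01]
 [-2.68866968e-01  4.74534553e-04  9.63177205e-01]]
```

Emit:
play_rows:
  commands:
    - {"az":-0.124}
    - {"az":-0.124}
    - {"az":-0.124}

```text
invalid input
```

Emit:
play_rows:
  commands:
    - {"x":-0.0253,"y":-0.038,"z":0.004}
    - {"x":-0.0253,"y":-0.038,"z":0.004}
    - {"x":-0.0253,"y":-0.038,"z":0.004}
    - {"x":-0.0253,"y":-0.038,"z":0.004}
    - {"x":-0.0253,"y":-0.038,"z":0.004}
    - {"x":-0.0253,"y":-0.038,"z":0.004}
    - {"x":-0.0253,"y":-0.038,"z":0.004}
    - {"x":-0.0253,"y":-0.038,"z":0.004}
    - {"x":-0.0253,"y":-0.038,"z":0.004}
    - {"x":-0.0253,"y":-0.038,"z":0.004}
    - {"x":-0.0253,"y":-0.038,"z":0.004}
    - {"x":-0.0253,"y":-0.038,"z":0.004}

```text
invalid input
```

Emit:
play_rows:
  commands:
    - {}
    - {}
    - {"grip":0.2}
    - {"grip":0.2}

```text
invalid input
```

Run:
```python
from h import *
s=bot.observe(); im,d,c=snap("wrist","w1.png"); np.save("w1d.npy",d); import pickle; pickle.dump(c,open("w1c.pkl","wb"))
print(s["ee_pos"],s["orientation"],s["joint_positions"],s["gripper_width"],s["time_s"])
```

```text
[0.24921305 0.59975177 0.24751368] [[-9.23474865e-01  3.83658621e-01 -4.85558566e-04]
 [ 3.83658911e-01  9.23473708e-01 -1.46625410e-03]
 [-1.14140457e-04 -1.54033768e-03 -9.99998807e-01]] [-71.22995945  30.77281672  -0.25405335  88.16369759   0.14880167
  61.15231133  -4.0807528 ] 0.08555975489302466 0.1
```

View pics/w1.png

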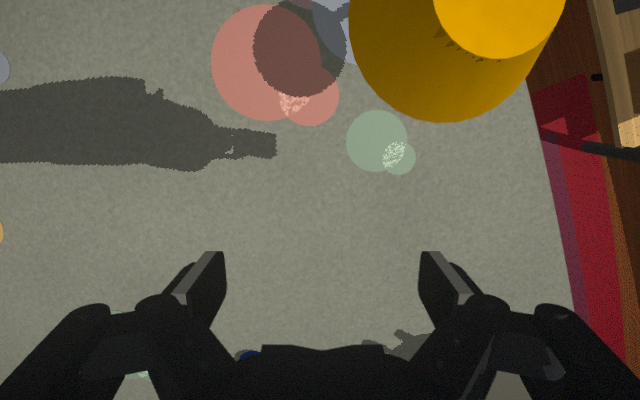

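That picture shows only the start area: bare table, with the fingers at (200,290) and (440,290). The moves were refused because every row needs all seven fields.

Emit:
play_rows:
  commands:
    - {"ax":0,"ay":0,"az":-0.124,"x":0,"y":0,"z":0,"grip":-1}
    - {"ax":0,"ay":0,"az":-0.124,"x":0,"y":0,"z":0,"grip":-1}
    - {"ax":0,"ay":0,"az":-0.124,"x":0,"y":0,"z":0,"grip":-1}

```text
time_s: 0.45
ee_pos: [0.2493, 0.6, 0.2479]
orientation: [[-1.0, 0.017, -0.0], [0.017, 1.0, -0.001], [0.0, -0.001, -1.0]]
ft_force: [-0.1, -0.2, -0.5]
gripper_width: 0.0854
grasp_force: 0.0
```

Emit:
play_rows:
  commands:
    - {"ax":0,"ay":0,"az":0,"x":-0.0253,"y":-0.038,"z":0.004,"grip":-1}
    - {"ax":0,"ay":0,"az":0,"x":-0.0253,"y":-0.038,"z":0.004,"grip":-1}
    - {"ax":0,"ay":0,"az":0,"x":-0.0253,"y":-0.038,"z":0.004,"grip":-1}
    - {"ax":0,"ay":0,"az":0,"x":-0.0253,"y":-0.038,"z":0.004,"grip":-1}
    - {"ax":0,"ay":0,"az":0,"x":-0.0253,"y":-0.038,"z":0.004,"grip":-1}
    - {"ax":0,"ay":0,"az":0,"x":-0.0253,"y":-0.038,"z":0.004,"grip":-1}
    - {"ax":0,"ay":0,"az":0,"x":-0.0253,"y":-0.038,"z":0.004,"grip":-1}
    - {"ax":0,"ay":0,"az":0,"x":-0.0253,"y":-0.038,"z":0.004,"grip":-1}
    - {"ax":0,"ay":0,"az":0,"x":-0.0253,"y":-0.038,"z":0.004,"grip":-1}
    - {"ax":0,"ay":0,"az":0,"x":-0.0253,"y":-0.038,"z":0.004,"grip":-1}
    - {"ax":0,"ay":0,"az":0,"x":-0.0253,"y":-0.038,"z":0.004,"grip":-1}
    - {"ax":0,"ay":0,"az":0,"x":-0.0253,"y":-0.038,"z":0.004,"grip":-1}

```text
time_s: 1.65
ee_pos: [0.5436, 0.1361, 0.2001]
orientation: [[-1.0, 0.022, -0.0], [0.022, 1.0, 0.0], [0.0, 0.0, -1.0]]
ft_force: [1.2, 0.3, 0.6]
gripper_width: 0.0856
grasp_force: 0.0
```

Emit:
play_rows:
  commands:
    - {"ax":0,"ay":0,"az":0,"x":0,"y":0,"z":0,"grip":0}
    - {"ax":0,"ay":0,"az":0,"x":0,"y":0,"z":0,"grip":0}
    - {"ax":0,"ay":0,"az":0,"x":0,"y":0,"z":0,"grip":0}
    - {"ax":0,"ay":0,"az":0,"x":0,"y":0,"z":0,"grip":0}

```text
time_s: 2.05
ee_pos: [0.5423, 0.1395, 0.2003]
orientation: [[-1.0, 0.019, -0.0], [0.019, 1.0, 0.001], [0.0, 0.001, -1.0]]
ft_force: [0.1, 0.2, 0.4]
gripper_width: 0.0428
grasp_force: 0.0
```

Run:
```python
from h import *
s=bot.observe(); im,d,c=snap("wrist","w2.png"); import pickle; pickle.dump(c,open("w2c.pkl","wb"))
print(s["ee_pos"],s["orientation"],s["joint_positions"],s["gripper_width"],s["time_s"])
```

```text
[0.54225581 0.13954132 0.20030691] [[-9.99819500e-01  1.89948493e-02 -4.05112088e-04]
 [ 1.89945674e-02  9.99819350e-01  6.88854848e-04]
 [ 4.18123598e-04  6.81035580e-04 -9.99999681e-01]] [-21.04974293  25.28844049   2.63746469 104.64770944  -1.52652782
  50.1066664   71.22627379] 0.04282392640230256 2.05
```

View pics/w2.png

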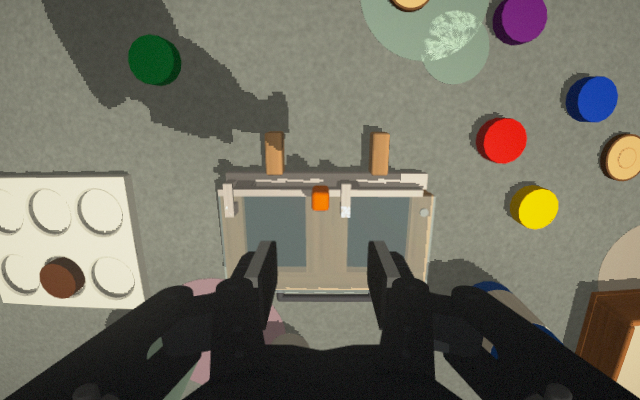

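The wrist view shows the handle rests at (275,152) and (380,152), the knob at (320,199), the palette at left and the tablets at right.

```bash
cat > meas.py <<'E'
from h import *
import pickle
c=pickle.load(open("w2c.pkl","rb")); im=cv2.imread("pics/w2.png")[...,::-1].copy()
h=cv2.cvtColor(im,cv2.COLOR_RGB2HSV)
m=cv2.inRange(h,(8,90,120),(20,200,255)); m[:120]=0; m[190:]=0; m[:,:250]=0; m[:,410:]=0
n,l,s,cc=cv2.connectedComponentsWithStats(m); R=[]
for i in range(1,n):
    if s[i,4]<100: continue
    p=np.argwhere(l==i)[:,::-1]; P=cast("wrist",p,.022,c)[:,:2].astype(np.float32); r=cv2.minAreaRect(P); print("rest",s[i],r); R.append(r[0])
m=cv2.inRange(h,(5,200,120),(20,255,255)); m[:180]=0;m[215:]=0;m[:,:300]=0;m[:,340:]=0
p=np.argwhere(m)[:,::-1]; print("knob px",p.min(0),p.max(0)); print(cast("wrist",[(p[:,0].mean(),p[:,1].max()),(p[:,0].mean(),p[:,1].min())],.079,c))
for col in HS:
    for q,a,mm in blobs(im,col,amin=600):
        ys,xs=np.nonzero(mm); P=cast("wrist",np.c_[xs,ys],.018,c)[:,:2].astype(np.float32); print(col,q.round(),a,cv2.minEnclosingCircle(P))
E
python3 meas.py
python3 - <<'E'
from h import *; import pickle
c=pickle.load(open("w2c.pkl","rb"))
# lid corners by eye: front-left-ish & back
print(cast("wrist",[(219,190),(433,190),(225,295),(432,292)],.038,c))
print(proj("wrist",[(0.5106,.1413,.022)],c), c["intrinsics"])
E
```

```text
rest [371 133  19  43 699] ((0.5162403583526611, 0.19473670423030853), (0.015495829284191132, 0.039390213787555695), 88.55506896972656)
rest [265 141  18  34 499] ((0.5177862644195557, 0.09510856866836548), (0.015965821221470833, 0.030980467796325684), 87.18258666992188)
knob px [312 191] [328 209]
[[0.55095844 0.13819391 0.079     ]
 [0.53629522 0.13848592 0.079     ]]
red [501. 140.] 1875 ((0.5039603114128113, 0.3117178976535797), 0.025525545701384544)
yellow [534. 207.] 1673 ((0.5716200470924377, 0.35498273372650146), 0.027283022180199623)
green [154.  60.] 2111 ((0.4281284213066101, -0.009424123913049698), 0.025020990520715714)
blue [592.  99.] 1924 ((0.4647703468799591, 0.3994569182395935), 0.027594182640314102)
violet [519.  20.] 2003 ((0.39644813537597656, 0.3182852268218994), 0.025894762948155403)
[[0.54378426 0.04588506 0.038     ]
 [0.54741449 0.24149228 0.038     ]
 [0.65265293 0.04012144 0.038     ]
 [0.65336333 0.24890371 0.038     ]]
[[322.75458252 149.19856395]] [[326.95932088   0.         321.87840934]
 [  0.         326.95932088 200.10812808]
 [  0.           0.           1.        ]]
```

Emit:
play_rows:
  commands:
    - {"ax":0,"ay":0,"az":0,"x":-0.001,"y":-0.002,"z":0.04,"grip":0}
    - {"ax":0,"ay":0,"az":0,"x":0,"y":0,"z":0.04,"grip":0}
    - {"ax":0,"ay":0,"az":0,"x":0,"y":0,"z":0.03,"grip":0}
    - {"ax":0,"ay":0,"az":0,"x":0,"y":0,"z":0.013,"grip":0}
    - {"ax":0,"ay":0,"az":0,"x":0,"y":0,"z":0,"grip":0}
    - {"ax":0,"ay":0,"az":0,"x":0,"y":0,"z":0,"grip":0.5}
    - {"ax":0,"ay":0,"az":0,"x":0,"y":0,"z":0,"grip":1}
    - {"ax":0,"ay":0,"az":0,"x":0,"y":0,"z":0,"grip":1}
    - {"ax":0,"ay":0,"az":0,"x":0,"y":0,"z":0,"grip":1}
    - {"ax":0,"ay":0,"az":0,"x":0,"y":0,"z":0,"grip":1}

```text
time_s: 3.1
ee_pos: [0.5453, 0.1363, 0.0792]
orientation: [[-1.0, 0.022, 0.003], [0.022, 1.0, 0.001], [-0.003, 0.001, -1.0]]
ft_force: [-1.0, 0.4, 7.3]
gripper_width: 0.0123
grasp_force: 59.0
```

Emit:
play_rows:
  commands:
    - {"ax":0,"ay":0,"az":0,"x":0,"y":-0.006,"z":0,"grip":1}
    - {"ax":0,"ay":0,"az":0,"x":0,"y":-0.006,"z":0,"grip":1}
    - {"ax":0,"ay":0,"az":0,"x":0,"y":-0.006,"z":0,"grip":1}
    - {"ax":0,"ay":0,"az":0,"x":0,"y":-0.006,"z":0,"grip":1}
    - {"ax":0,"ay":0,"az":0,"x":0,"y":-0.006,"z":0,"grip":1}
    - {"ax":0,"ay":0,"az":0,"x":0,"y":-0.004,"z":0,"grip":1}
    - {"ax":0,"ay":0,"az":0,"x":0,"y":0,"z":0,"grip":1}
    - {"ax":0,"ay":0,"az":0,"x":0,"y":0,"z":0,"grip":1}

```text
time_s: 3.9
ee_pos: [0.5446, 0.1086, 0.0792]
orientation: [[-1.0, 0.018, 0.004], [0.018, 1.0, 0.008], [-0.004, 0.008, -1.0]]
ft_force: [-0.7, 14.2, 1.7]
gripper_width: 0.0123
grasp_force: 59.0
```

Run:
```python
from h import *
im,d,c=snap("top","t3.png"); a=im[160:230,230:330]
im2,_,c2=snap("wrist","w3.png")
o=np.vstack([cv2.resize(a,(640,448),interpolation=cv2.INTER_CUBIC)[60:400],im2[120:360]]); cv2.imwrite("pics/c3.png",o[...,::-1])
print(o.shape,bot.observe()["ft_force"])
```

```text
(580, 640, 3) [-0.39848732 14.25413874  2.84211807]
```

View pics/c3.png

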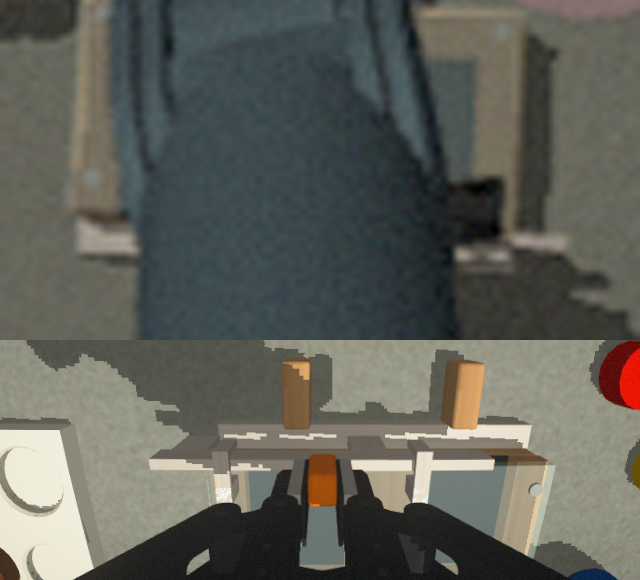

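Emit:
play_rows:
  commands:
    - {"ax":0,"ay":0,"az":0,"x":0,"y":-0.004,"z":0,"grip":1}
    - {"ax":0,"ay":0,"az":0,"x":0,"y":0,"z":0,"grip":1}
    - {"ax":0,"ay":0,"az":0,"x":0,"y":0,"z":0,"grip":1}
    - {"ax":0,"ay":0,"az":0,"x":0,"y":0,"z":0,"grip":1}

```text
time_s: 4.4
ee_pos: [0.5447, 0.1084, 0.0793]
orientation: [[-1.0, 0.015, 0.005], [0.015, 1.0, 0.012], [-0.005, 0.012, -1.0]]
ft_force: [-0.3, 22.8, -0.2]
gripper_width: 0.0125
grasp_force: 58.9
```

Emit:
play_rows:
  commands:
    - {"ax":0,"ay":0,"az":0,"x":0,"y":0.008,"z":0,"grip":1}
    - {"ax":0,"ay":0,"az":0,"x":0,"y":0,"z":0,"grip":1}
    - {"ax":0,"ay":0,"az":0,"x":0,"y":0,"z":0,"grip":0}
    - {"ax":0,"ay":0,"az":0,"x":0,"y":0,"z":0,"grip":0}
    - {"ax":0,"ay":0,"az":0,"x":0,"y":0,"z":0,"grip":0}
    - {"ax":0,"ay":0,"az":0,"x":0.006,"y":0,"z":-0.03,"grip":0}
    - {"ax":0,"ay":0,"az":0,"x":0.01,"y":0,"z":-0.045,"grip":0}
    - {"ax":0,"ay":0,"az":0,"x":0.02,"y":0,"z":-0.045,"grip":0}

```text
time_s: 5.2
ee_pos: [0.5075, 0.1058, 0.1984]
orientation: [[-1.0, 0.023, -0.0], [0.023, 1.0, -0.001], [0.0, -0.001, -1.0]]
ft_force: [1.1, 0.7, 0.7]
gripper_width: 0.0428
grasp_force: 0.0
```

Emit:
play_rows:
  commands:
    - {"ax":0,"ay":0,"az":0.1496,"x":0,"y":0,"z":0,"grip":0}
    - {"ax":0,"ay":0,"az":0.1496,"x":0,"y":0,"z":0,"grip":0}
    - {"ax":0,"ay":0,"az":0.1496,"x":0,"y":0,"z":0,"grip":0}
    - {"ax":0,"ay":0,"az":0.1496,"x":0,"y":0,"z":0,"grip":0}
    - {"ax":0,"ay":0,"az":0.1496,"x":0,"y":0,"z":0,"grip":0}
    - {"ax":0,"ay":0,"az":0.1496,"x":0,"y":0,"z":0,"grip":0}
    - {"ax":0,"ay":0,"az":0.1496,"x":0,"y":0,"z":0,"grip":0}
    - {"ax":0,"ay":0,"az":0.1496,"x":0,"y":0,"z":0,"grip":0}
    - {"ax":0,"ay":0,"az":0.1496,"x":0,"y":0,"z":0,"grip":0}
    - {"ax":0,"ay":0,"az":0.1496,"x":0,"y":0,"z":0,"grip":0}
    - {"ax":0,"ay":0,"az":0.1496,"x":0,"y":0,"z":0,"grip":0}
    - {"ax":0,"ay":0,"az":0.1496,"x":0,"y":0,"z":0,"grip":0}

```text
time_s: 6.4
ee_pos: [0.5072, 0.106, 0.1973]
orientation: [[0.25, 0.968, -0.0], [0.968, -0.25, -0.0], [-0.0, -0.0, -1.0]]
ft_force: [-0.0, 0.7, -0.2]
gripper_width: 0.0427
grasp_force: 0.0
```

Emit:
play_rows:
  commands:
    - {"ax":0,"ay":0,"az":0.1496,"x":0,"y":0,"z":0,"grip":0}
    - {"ax":0,"ay":0,"az":0.1496,"x":0,"y":0,"z":0,"grip":0}
    - {"ax":0,"ay":0,"az":0.1496,"x":0,"y":0,"z":0,"grip":0}
    - {"ax":0,"ay":0,"az":0.1496,"x":0,"y":0,"z":0,"grip":0}
    - {"ax":0,"ay":0,"az":0.1496,"x":0,"y":0,"z":0,"grip":0}
    - {"ax":0,"ay":0,"az":0.1496,"x":0,"y":0,"z":0,"grip":0}
    - {"ax":0,"ay":0,"az":0.1496,"x":0,"y":0,"z":0,"grip":0}
    - {"ax":0,"ay":0,"az":0.1496,"x":0,"y":0,"z":0,"grip":0}
    - {"ax":0,"ay":0,"az":0.1496,"x":0,"y":0,"z":0,"grip":0}
    - {"ax":0,"ay":0,"az":0,"x":0,"y":0,"z":0,"grip":0}
    - {"ax":0,"ay":0,"az":0,"x":0,"y":0,"z":0,"grip":0}

```text
time_s: 7.5
ee_pos: [0.5072, 0.1063, 0.1973]
orientation: [[1.0, -0.018, -0.0], [-0.018, -1.0, -0.0], [-0.0, 0.0, -1.0]]
ft_force: [-0.4, 0.4, 0.7]
gripper_width: 0.043
grasp_force: 0.0
```

Run:
```python
from h import *
s=bot.observe(); im,d,c=snap("wrist","w4.png"); import pickle; pickle.dump(c,open("w4c.pkl","wb"))
print(s["ee_pos"],s["orientation"],s["joint_positions"],s["gripper_width"],s["time_s"])
```

```text
[0.50722752 0.10632041 0.19725323] [[ 9.99837280e-01 -1.80388576e-02 -1.18753570e-04]
 [-1.80389008e-02 -9.99837216e-01 -3.72815776e-04]
 [-1.12009068e-04  3.74897295e-04 -9.99999923e-01]] [-51.39087367  27.55646296  44.95676799 112.55098756 -25.21672119
  50.0377926  -84.07637205] 0.04295402870100934 7.5
```

View pics/w4.png

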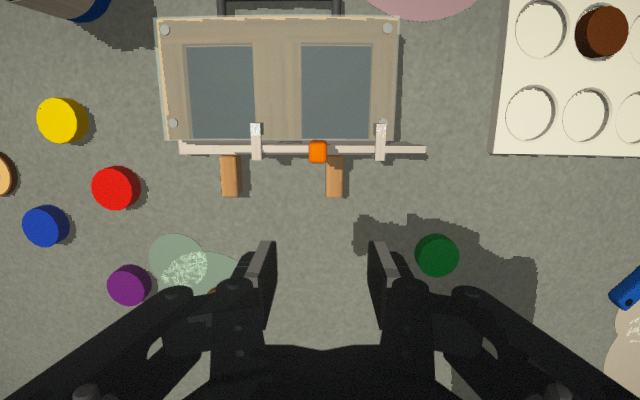

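The flipped wrist view shows the keeper bar running to column 426, past the case edge at about 397. The rests are at (230,177) and (335,177), the knob at (318,152) and the palette at upper right.

Run:
```python
from h import *; import pickle
c=pickle.load(open("w4c.pkl","rb")); im=cv2.imread("pics/w4.png")[...,::-1].copy()
h=cv2.cvtColor(im,cv2.COLOR_RGB2HSV)
m=cv2.inRange(h,(8,90,100),(20,200,255)); m[:150]=0; m[205:]=0; m[:,:210]=0; m[:,360:]=0
n,l,s,cc=cv2.connectedComponentsWithStats(m)
for i in range(1,n):
    if s[i,4]<100: continue
    p=np.argwhere(l==i)[:,::-1]; P=cast("wrist",p,.022,c)[:,:2].astype(np.float32); print("rest",s[i],cv2.minAreaRect(P))
m=cv2.inRange(h,(5,200,120),(20,255,255)); m[:135]=0;m[170:]=0;m[:,:300]=0;m[:,340:]=0
p=np.argwhere(m)[:,::-1]; print("knob px",p.min(0),p.max(0)); print(cast("wrist",[p.mean(0)],.079,c), cast("wrist",[p.mean(0)],.065,c))
print("bar end, right",cast("wrist",[(426,149),(179,147)],.05,c).round(4)," lid",cast("wrist",[(155,18),(400,17),(393,143),(165,139)],.038,c).round(4))
m=cv2.inRange(h,(0,0,130),(180,60,255)); m[:,:490]=0; m[160:]=0
for col in HS:
    for q,a,mm in blobs(im,col,amin=600):
        ys,xs=np.nonzero(mm); P=cast("wrist",np.c_[xs,ys],.018,c)[:,:2].astype(np.float32); print(col,q.round(),a,np.round(cv2.minEnclosingCircle(P)[0],4))
print("pal corner BL",cast("wrist",[(493,153)],.014,c), "wells",cast("wrist",[(530,113),(541,28),(585,115)],.014,c))
```

```text
rest [219 155  19  42 685] ((0.5170820951461792, 0.19436928629875183), (0.015715179964900017, 0.039383258670568466), 89.08159637451172)
rest [318 155  25  43 701] ((0.5147204399108887, 0.0985470861196518), (0.022266678512096405, 0.040292829275131226), 89.91515350341797)
knob px [309 140] [326 162]
[[0.54557748 0.10902048 0.079     ]] [[0.54384036 0.10923783 0.065     ]]
bar end, right [[0.5425 0.0185 0.05  ]
 [0.5481 0.226  0.05  ]]  lid [[0.6525 0.2397 0.038 ]
 [0.6476 0.0413 0.038 ]
 [0.5466 0.044  0.038 ]
 [0.5542 0.2431 0.038 ]]
red [115. 187.] 1749 [0.5066 0.3104]
yellow [ 62. 120.] 1966 [0.574 0.354]
green [436. 255.] 1470 [ 0.429  -0.0093]
blue [ 45. 225.] 1513 [0.4679 0.3982]
blue [627. 290.] 772 [ 0.3793 -0.2447]
violet [126. 287.] 1101 [0.399  0.3176]
pal corner BL [[ 0.53378779 -0.05892303  0.014     ]] wells [[ 0.57155902 -0.0913691   0.014     ]
 [ 0.64694142 -0.09329335  0.014     ]
 [ 0.5703905  -0.14865949  0.014     ]]
```

Emit:
play_rows:
  commands:
    - {"ax":0,"ay":0,"az":0,"x":-0.0101,"y":0.0435,"z":0,"grip":0}
    - {"ax":0,"ay":0,"az":0,"x":-0.0101,"y":0.0435,"z":0,"grip":0}
    - {"ax":0,"ay":0,"az":0,"x":-0.0101,"y":0.0435,"z":0,"grip":0}
    - {"ax":0,"ay":0,"az":0,"x":-0.0101,"y":0.0435,"z":0,"grip":0}
    - {"ax":0,"ay":0,"az":0,"x":-0.0101,"y":0.0435,"z":0,"grip":0}
    - {"ax":0,"ay":0,"az":0,"x":-0.0101,"y":0.0435,"z":0,"grip":0}
    - {"ax":0,"ay":0,"az":0,"x":-0.0101,"y":0.0435,"z":0,"grip":0}
    - {"ax":0,"ay":0,"az":0,"x":-0.0101,"y":0.0435,"z":0,"grip":0}
    - {"ax":0,"ay":0,"az":0,"x":-0.0101,"y":0.0435,"z":0,"grip":0}

```text
time_s: 8.45
ee_pos: [0.4073, -0.2846, 0.1975]
orientation: [[1.0, -0.019, 0.001], [-0.019, -1.0, 0.0], [0.001, -0.0, -1.0]]
ft_force: [0.9, -0.8, 0.9]
gripper_width: 0.0426
grasp_force: 0.0
```

Emit:
play_rows:
  commands:
    - {"ax":0,"ay":0,"az":0.128,"x":0,"y":0,"z":0,"grip":0}
    - {"ax":0,"ay":0,"az":0.128,"x":0,"y":0,"z":0,"grip":0}
    - {"ax":0,"ay":0,"az":0.128,"x":0,"y":0,"z":0,"grip":0}
    - {"ax":0,"ay":0,"az":0.128,"x":0,"y":0,"z":0,"grip":0}
    - {"ax":0,"ay":0,"az":0.128,"x":0,"y":0,"z":0,"grip":0}
    - {"ax":0,"ay":0,"az":0.128,"x":0,"y":0,"z":0,"grip":0}
    - {"ax":0,"ay":0,"az":0,"x":0,"y":0,"z":0,"grip":0}
    - {"ax":0,"ay":0,"az":0,"x":0,"y":0,"z":0,"grip":0}

```text
time_s: 9.25
ee_pos: [0.4078, -0.283, 0.1973]
orientation: [[0.707, -0.707, -0.0], [-0.707, -0.707, -0.0], [-0.0, 0.0, -1.0]]
ft_force: [-0.8, 0.3, 0.2]
gripper_width: 0.0428
grasp_force: 0.0
```

```bash
cat > scr.py <<'E'
from h import *
import sys
def tool_delta(s,x,y,z,head):
    R=np.array(s["orientation"]); d=R.T@(np.array([x,y,z])-s["ee_pos"]); h=np.arctan2(R[1,0],R[0,0])
    return d.round(4), -((head-h+np.pi)%(2*np.pi)-np.pi)
def scraper(im,c,col):
    b=max((b for b in blobs(im,col,amin=800)),key=lambda b:b[1]); ys,xs=np.nonzero(b[2])
    P=cast("wrist",np.c_[xs,ys],.018,c)[:,:2].astype(np.float32); (cx,cy),(w,h),a=cv2.minAreaRect(P)
    box=cv2.boxPoints(((cx,cy),(w,h),a)); e=[box[1]-box[0],box[2]-box[1]]; e=max(e,key=np.linalg.norm); u=e/np.linalg.norm(e)
    if u[0]<0:u=-u
    L=max(w,h); tail=np.array([cx,cy])-u*L/2; o=tail+u*.070
    return o,np.arctan2(u[1],u[0]),(L,min(w,h)),b[0]
if __name__=="__main__":
    s=bot.observe(); im,d,c=snap("wrist",sys.argv[1]); print(s["ee_pos"],s["joint_positions"].round(1),s["time_s"])
    for col in sys.argv[2:]:
        o,a,L,px=scraper(im,c,col); print(col,o,np.degrees(a),L,px, "delta",tool_delta(s,*o,.02,a))
E
python3 scr.py w5.png blue red
```

```text
[ 0.4078312  -0.28299649  0.19726692] [-14.5  30.6  58.3 116.  -33.4  51.9 -73. ] 9.25
blue [ 0.40685063 -0.28770059] -43.887928 (0.08402633666992188, 0.021126991137862206) [326.80479252 205.12974868] delta (array([0.0026, 0.004 , 0.1773]), np.float64(-0.01911922143412781))
red [ 0.39724689 -0.36439824] -43.910385 (0.08534125983715057, 0.024030013009905815) [392.35125285 155.96810934] delta (array([0.0501, 0.065 , 0.1773]), np.float64(-0.01872726129008484))
```

View pics/w5.png

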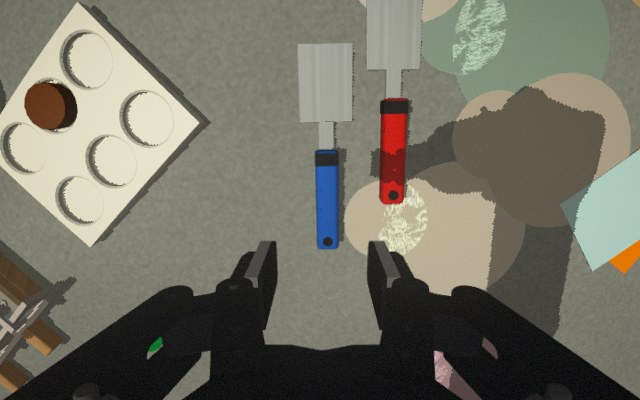

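The picture shows the blue handle from (327,150) to (327,248), under the gripper and lined up with it, and the red handle at (393,155) clear of the right finger.

Emit:
play_rows:
  commands:
    - {"ax":0,"ay":0,"az":-0.019,"x":0.0026,"y":0.004,"z":0.04,"grip":0}
    - {"ax":0,"ay":0,"az":0,"x":0,"y":0,"z":0.04,"grip":0}
    - {"ax":0,"ay":0,"az":0,"x":0,"y":0,"z":0.04,"grip":0}
    - {"ax":0,"ay":0,"az":0,"x":0,"y":0,"z":0.03,"grip":0}
    - {"ax":0,"ay":0,"az":0,"x":0,"y":0,"z":0.016,"grip":0}
    - {"ax":0,"ay":0,"az":0,"x":0,"y":0,"z":0.01,"grip":0}
    - {"ax":0,"ay":0,"az":0,"x":0,"y":0,"z":0,"grip":0}

```text
time_s: 10.0
ee_pos: [0.4066, -0.2874, 0.0207]
orientation: [[0.718, -0.696, -0.001], [-0.696, -0.718, 0.001], [-0.001, -0.0, -1.0]]
ft_force: [-0.3, -0.3, -0.5]
gripper_width: 0.0424
grasp_force: 0.0
```

Emit:
play_rows:
  commands:
    - {"ax":0,"ay":0,"az":0,"x":0,"y":0,"z":0,"grip":0.3}
    - {"ax":0,"ay":0,"az":0,"x":0,"y":0,"z":0,"grip":0.6}
    - {"ax":0,"ay":0,"az":0,"x":0,"y":0,"z":0,"grip":1}
    - {"ax":0,"ay":0,"az":0,"x":0,"y":0,"z":0,"grip":1}
    - {"ax":0,"ay":0,"az":0,"x":0,"y":0,"z":0,"grip":1}

```text
time_s: 10.5
ee_pos: [0.4076, -0.2881, 0.0225]
orientation: [[0.718, -0.696, 0.002], [-0.696, -0.718, -0.001], [0.002, -0.001, -1.0]]
ft_force: [-0.8, 2.3, 6.7]
gripper_width: 0.0208
grasp_force: 59.5
```

Emit:
play_rows:
  commands:
    - {"ax":0,"ay":0,"az":0,"x":0,"y":0,"z":-0.01,"grip":1}
    - {"ax":0,"ay":0,"az":0,"x":0,"y":0,"z":-0.02,"grip":1}
    - {"ax":0,"ay":0,"az":0,"x":0,"y":0,"z":-0.03,"grip":1}
    - {"ax":0,"ay":0,"az":0,"x":0,"y":0,"z":-0.03,"grip":1}

```text
time_s: 10.9
ee_pos: [0.4067, -0.2874, 0.1129]
orientation: [[0.717, -0.697, -0.0], [-0.697, -0.717, 0.0], [-0.0, 0.0, -1.0]]
ft_force: [1.1, -0.5, -0.6]
gripper_width: 0.0205
grasp_force: 58.8
```

```bash
python3 scr.py w6.png red; python3 -c "
from h import *; s=bot.observe(); print(s['orientation'].round(3),s['gripper_width'],s['ft_force'],s['grasp_force'])"
```

```text
[ 0.40665231 -0.28739251  0.11290411] [ -6.7  37.6  48.8 118.4 -42.2  43.1 -65.1] 10.9
red [ 0.39775764 -0.36427361] -43.79705 (0.08471396565437317, 0.02457670494914055) [411.41250931 176.43211715] delta (array([0.0472, 0.0613, 0.0929]), np.float64(-0.0064224297569253075))
[[ 0.717 -0.697  0.005]
 [-0.697 -0.717 -0.002]
 [ 0.005 -0.002 -1.   ]] 0.020643822438228588 [ 1.54196312 -1.20457855  1.49839046] 58.78428339958191
```

Emit:
play_rows:
  commands:
    - {"ax":0,"ay":0,"az":-0.125,"x":0,"y":0,"z":-0.006,"grip":1}
    - {"ax":0,"ay":0,"az":-0.125,"x":0,"y":0,"z":-0.006,"grip":1}
    - {"ax":0,"ay":0,"az":-0.125,"x":0,"y":0,"z":-0.006,"grip":1}
    - {"ax":0,"ay":0,"az":-0.125,"x":0,"y":0,"z":-0.006,"grip":1}
    - {"ax":0,"ay":0,"az":-0.125,"x":0,"y":0,"z":-0.006,"grip":1}
    - {"ax":0,"ay":0,"az":-0.125,"x":0,"y":0,"z":-0.006,"grip":1}

```text
time_s: 11.55
ee_pos: [0.4068, -0.2876, 0.1482]
orientation: [[1.0, -0.016, 0.001], [-0.016, -1.0, -0.0], [0.001, 0.0, -1.0]]
ft_force: [-0.3, -0.1, -0.8]
gripper_width: 0.0203
grasp_force: 58.8
```

Emit:
play_rows:
  commands:
    - {"ax":0,"ay":0,"az":0,"x":0.015,"y":-0.0426,"z":0,"grip":1}
    - {"ax":0,"ay":0,"az":0,"x":0.015,"y":-0.0426,"z":0,"grip":1}
    - {"ax":0,"ay":0,"az":0,"x":0.01,"y":-0.0426,"z":0,"grip":1}
    - {"ax":0,"ay":0,"az":0,"x":0,"y":-0.0426,"z":0,"grip":1}
    - {"ax":0,"ay":0,"az":0,"x":0,"y":-0.0426,"z":0,"grip":1}
    - {"ax":0,"ay":0,"az":0,"x":0,"y":-0.0426,"z":0,"grip":1}
    - {"ax":0,"ay":0,"az":0,"x":-0.012,"y":-0.0426,"z":0,"grip":1}
    - {"ax":0,"ay":0,"az":0,"x":-0.018,"y":-0.0426,"z":0,"grip":1}
    - {"ax":0,"ay":0,"az":0,"x":-0.021,"y":-0.0426,"z":0,"grip":1}
    - {"ax":0,"ay":0,"az":0,"x":0,"y":0,"z":0,"grip":1}

```text
time_s: 12.55
ee_pos: [0.4007, 0.1023, 0.1472]
orientation: [[1.0, -0.009, -0.003], [-0.009, -1.0, 0.002], [-0.003, -0.002, -1.0]]
ft_force: [1.3, -0.6, -0.8]
gripper_width: 0.0203
grasp_force: 58.9
```

```bash
cat > at.py <<'E'
from scr import *
s=bot.observe(); print(s["ee_pos"].round(4),s["joint_positions"].round(1),s["time_s"],s["gripper_width"]); x,y,z,h=map(float,sys.argv[1:5]); print(tool_delta(s,x,y,z,np.radians(h)))
if len(sys.argv)>5: snap("wrist",sys.argv[5])
E
python3 at.py .405 .0972 .048 -1.3 w7.png
```

```text
[0.4007 0.1023 0.1472] [-57.4  22.8  44.7 128.7 -26.8  37.8 -83.8] 12.55 0.020291622287654246
(array([0.0046, 0.0053, 0.0991]), np.float64(0.013368948479437481))
```

View pics/w7.png

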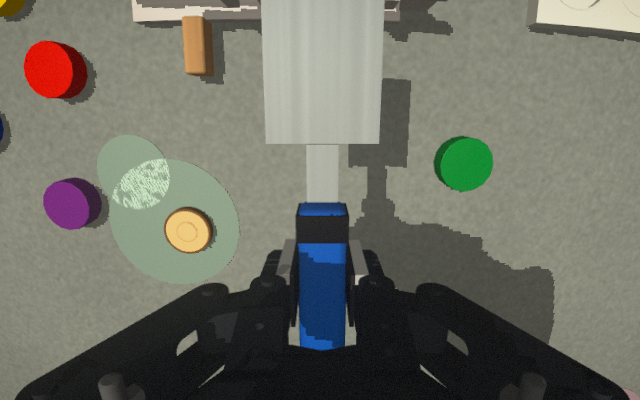

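The picture shows the blue scraper centred in the jaws, with blade edges at columns 264 and 381, and the left rest at (197,45).

Emit:
play_rows:
  commands:
    - {"ax":0,"ay":0,"az":0.0134,"x":0.0046,"y":0.0053,"z":0.02,"grip":1}
    - {"ax":0,"ay":0,"az":0,"x":0,"y":0,"z":0.03,"grip":1}
    - {"ax":0,"ay":0,"az":0,"x":0,"y":0,"z":0.03,"grip":1}
    - {"ax":0,"ay":0,"az":0,"x":0,"y":0,"z":0.01,"grip":1}
    - {"ax":0,"ay":0,"az":0,"x":0,"y":0,"z":0,"grip":1}
    - {"ax":0,"ay":0,"az":0,"x":0,"y":0,"z":0,"grip":1}

```text
time_s: 13.2
ee_pos: [0.4092, 0.09, 0.0582]
orientation: [[0.999, -0.036, 0.001], [-0.036, -0.999, 0.0], [0.001, -0.0, -1.0]]
ft_force: [0.4, 0.5, -0.9]
gripper_width: 0.0201
grasp_force: 58.9
```

```bash
python3 at.py .405 .0972 .048 -1.3 w8.png
```

```text
[0.4092 0.09   0.0582] [-44.4  33.4  31.6 129.8 -40.2  26.5 -72.1] 13.2 0.02012539215486098
(array([-0.0045, -0.0071,  0.0102]), np.float64(-0.012828094108308985))
```

View pics/w8.png

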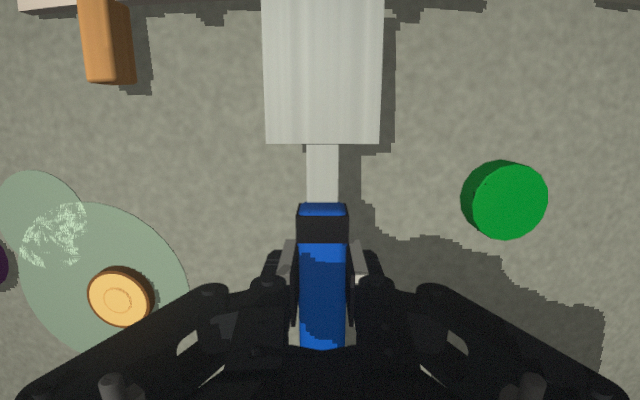

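The picture shows the scraper still centred, the left rest at (107,40) and the green tablet clear at right. The tool is 7 mm too far to -y, so I correct that and let it settle.

Emit:
play_rows:
  commands:
    - {"ax":0,"ay":0,"az":-0.0128,"x":-0.002,"y":-0.0071,"z":0.005,"grip":1}
    - {"ax":0,"ay":0,"az":0,"x":0,"y":0,"z":0.005,"grip":1}
    - {"ax":0,"ay":0,"az":0,"x":0,"y":0,"z":0,"grip":1}
    - {"ax":0,"ay":0,"az":0,"x":0,"y":0,"z":0,"grip":1}
    - {"ax":0,"ay":0,"az":0,"x":0,"y":0,"z":0,"grip":1}
    - {"ax":0,"ay":0,"az":0,"x":0,"y":0,"z":0,"grip":1}

```text
time_s: 13.85
ee_pos: [0.4067, 0.0976, 0.0474]
orientation: [[1.0, -0.022, 0.0], [-0.022, -1.0, -0.0], [0.0, 0.0, -1.0]]
ft_force: [0.0, 0.7, -1.3]
gripper_width: 0.0205
grasp_force: 58.9
```

```bash
python3 at.py .405 .0972 .048 -1.3
python3 - <<'E'
from h import *
# check left rest y from near view
im,d,c=snap("wrist","w9.png"); h=cv2.cvtColor(im,cv2.COLOR_RGB2HSV); m=cv2.inRange(h,(8,100,150),(20,200,255)); m[120:]=0
n,l,s,cc=cv2.connectedComponentsWithStats(m); i=1+np.argmax(s[1:,4]); print(s[i])
p=np.argwhere(l==i)[:,::-1]; print(cv2.minAreaRect(cast("wrist",p,.022,c)[:,:2].astype(np.float32)))
E
```

```text
[0.4067 0.0976 0.0474] [-44.   34.5  29.7 129.8 -41.5  25.1 -71.3] 13.85 0.020497902106705067
(array([-0.0017,  0.0005, -0.0006]), np.float64(0.0011542534838633323))
[  80    0   36   69 1990]
((0.5116468071937561, 0.19501903653144836), (0.014168322086334229, 0.02904248796403408), 88.47628784179688)
```

Emit:
play_rows:
  commands:
    - {"ax":0,"ay":0,"az":0,"x":0.012,"y":0,"z":0,"grip":1}
    - {"ax":0,"ay":0,"az":0,"x":0.012,"y":0,"z":0,"grip":1}
    - {"ax":0,"ay":0,"az":0,"x":0.012,"y":0,"z":0,"grip":1}
    - {"ax":0,"ay":0,"az":0,"x":0.012,"y":0,"z":0,"grip":1}
    - {"ax":0,"ay":0,"az":0,"x":0,"y":0,"z":0,"grip":1}
    - {"ax":0,"ay":0,"az":0,"x":0,"y":0,"z":0,"grip":1}

```text
time_s: 14.5
ee_pos: [0.4546, 0.0965, 0.0471]
orientation: [[1.0, -0.022, -0.0], [-0.022, -1.0, -0.0], [-0.0, 0.0, -1.0]]
ft_force: [0.2, -0.6, -0.7]
gripper_width: 0.0204
grasp_force: 58.9
```

Emit:
play_rows:
  commands:
    - {"ax":0,"ay":0,"az":0,"x":0.01,"y":0,"z":0,"grip":1}
    - {"ax":0,"ay":0,"az":0,"x":0.01,"y":0,"z":0,"grip":1}
    - {"ax":0,"ay":0,"az":0,"x":0.01,"y":0,"z":0,"grip":1}
    - {"ax":0,"ay":0,"az":0,"x":0.01,"y":0,"z":0,"grip":1}
    - {"ax":0,"ay":0,"az":0,"x":0.006,"y":0,"z":0,"grip":1}
    - {"ax":0,"ay":0,"az":0,"x":0,"y":0,"z":0,"grip":1}
    - {"ax":0,"ay":0,"az":0,"x":0,"y":0,"z":0,"grip":1}

```text
time_s: 15.2
ee_pos: [0.5003, 0.0956, 0.0471]
orientation: [[1.0, -0.021, -0.001], [-0.021, -1.0, -0.0], [-0.001, 0.0, -1.0]]
ft_force: [-0.3, -0.2, -0.4]
gripper_width: 0.0204
grasp_force: 58.9
```

Emit:
play_rows:
  commands:
    - {"ax":0,"ay":0,"az":0,"x":0.003,"y":0,"z":0,"grip":1}
    - {"ax":0,"ay":0,"az":0,"x":0.002,"y":0,"z":0,"grip":1}
    - {"ax":0,"ay":0,"az":0,"x":0,"y":0,"z":0,"grip":1}
    - {"ax":0,"ay":0,"az":0,"x":0,"y":0,"z":0,"grip":1}

```text
time_s: 15.6
ee_pos: [0.5055, 0.0956, 0.0473]
orientation: [[1.0, -0.021, -0.0], [-0.021, -1.0, 0.0], [-0.0, 0.0, -1.0]]
ft_force: [0.1, -0.1, -1.3]
gripper_width: 0.0204
grasp_force: 58.9
```

Emit:
play_rows:
  commands:
    - {"ax":0,"ay":0,"az":0,"x":0.003,"y":0,"z":0,"grip":1}
    - {"ax":0,"ay":0,"az":0,"x":0,"y":0,"z":0,"grip":1}
    - {"ax":0,"ay":0,"az":0,"x":0,"y":0,"z":0,"grip":1}

```text
time_s: 15.9
ee_pos: [0.506, 0.0956, 0.0467]
orientation: [[1.0, -0.021, -0.005], [-0.021, -1.0, 0.0], [-0.005, -0.0, -1.0]]
ft_force: [-6.0, -0.3, 1.5]
gripper_width: 0.0203
grasp_force: 59.3
```

Emit:
play_rows:
  commands:
    - {"ax":0,"ay":0,"az":0,"x":-0.002,"y":0,"z":0.002,"grip":1}
    - {"ax":0,"ay":0,"az":0,"x":0,"y":0,"z":0,"grip":1}
    - {"ax":0,"ay":0,"az":0,"x":0,"y":0,"z":0,"grip":0.3}
    - {"ax":0,"ay":0,"az":0,"x":0,"y":0,"z":0,"grip":0}
    - {"ax":0,"ay":0,"az":0,"x":0,"y":0,"z":0,"grip":0}
    - {"ax":0,"ay":0,"az":0,"x":0,"y":0,"z":-0.02,"grip":0}
    - {"ax":0,"ay":0,"az":0,"x":0,"y":0,"z":-0.04,"grip":0}
    - {"ax":0,"ay":0,"az":0,"x":0,"y":0,"z":-0.045,"grip":0}
    - {"ax":0,"ay":0,"az":0,"x":0,"y":0,"z":-0.045,"grip":0}
    - {"ax":0,"ay":0,"az":0,"x":0,"y":0,"z":0,"grip":0}
    - {"ax":0,"ay":0,"az":0,"x":0,"y":0,"z":0,"grip":0}

```text
time_s: 17.0
ee_pos: [0.5072, 0.0961, 0.1963]
orientation: [[1.0, -0.021, 0.002], [-0.021, -1.0, 0.001], [0.002, -0.001, -1.0]]
ft_force: [-0.5, -0.6, -0.6]
gripper_width: 0.0428
grasp_force: 0.0
```

```bash
python3 at.py .397 -.36 .198 -1.3 w10.png
python3 - <<'E'
from h import *; from scr import scraper
im=cv2.imread("pics/w10.png")[...,::-1].copy(); c=bot.calibration("wrist")
b=max((b for b in blobs(im,'blue',amin=800) if 200<b[0][0]<450),key=lambda b:b[1]); ys,xs=np.nonzero(b[2]); print(b[0],cv2.minAreaRect(cast("wrist",np.c_[xs,ys],.04,c)[:,:2].astype(np.float32)))
E
```

```text
[0.5072 0.0961 0.1963] [-50.9  27.6  45.7 113.  -25.8  49.8 -82.5] 17.0 0.0428063758100148
(array([-0.1007,  0.4583, -0.0026]), np.float64(0.0017500195245552241))
[322.75991862 217.45523906] ((0.47660359740257263, 0.09607546031475067), (0.020726118236780167, 0.0837789848446846), 89.38846588134766)
```

Emit:
play_rows:
  commands:
    - {"ax":0,"ay":0,"az":0,"x":-0.0091,"y":0.0421,"z":0,"grip":0}
    - {"ax":0,"ay":0,"az":0,"x":-0.0091,"y":0.0421,"z":0,"grip":0}
    - {"ax":0,"ay":0,"az":0,"x":-0.0091,"y":0.0421,"z":0,"grip":0}
    - {"ax":0,"ay":0,"az":0,"x":-0.0091,"y":0.0421,"z":0,"grip":0}
    - {"ax":0,"ay":0,"az":0,"x":-0.0091,"y":0.0421,"z":0,"grip":0}
    - {"ax":0,"ay":0,"az":0,"x":-0.0091,"y":0.0421,"z":0,"grip":0}
    - {"ax":0,"ay":0,"az":0,"x":-0.0091,"y":0.0421,"z":0,"grip":0}
    - {"ax":0,"ay":0,"az":0,"x":-0.0091,"y":0.0421,"z":0,"grip":0}
    - {"ax":0,"ay":0,"az":0,"x":-0.0091,"y":0.0421,"z":0,"grip":0}
    - {"ax":0,"ay":0,"az":0,"x":-0.0091,"y":0.0421,"z":0,"grip":0}
    - {"ax":0,"ay":0,"az":0,"x":-0.0091,"y":0.0421,"z":0,"grip":0}

```text
time_s: 18.15
ee_pos: [0.3953, -0.3662, 0.1937]
orientation: [[1.0, -0.021, -0.002], [-0.021, -1.0, 0.002], [-0.002, -0.002, -1.0]]
ft_force: [1.4, 0.3, -0.7]
gripper_width: 0.043
grasp_force: 0.0
```

Emit:
play_rows:
  commands:
    - {"ax":0,"ay":0,"az":0.124,"x":0,"y":0,"z":0,"grip":0}
    - {"ax":0,"ay":0,"az":0.124,"x":0,"y":0,"z":0,"grip":0}
    - {"ax":0,"ay":0,"az":0.124,"x":0,"y":0,"z":0,"grip":0}
    - {"ax":0,"ay":0,"az":0.124,"x":0,"y":0,"z":0,"grip":0}
    - {"ax":0,"ay":0,"az":0.124,"x":0,"y":0,"z":0,"grip":0}
    - {"ax":0,"ay":0,"az":0.124,"x":0,"y":0,"z":0,"grip":0}
    - {"ax":0,"ay":0,"az":0,"x":0,"y":0,"z":0,"grip":0}
    - {"ax":0,"ay":0,"az":0,"x":0,"y":0,"z":0,"grip":0}
    - {"ax":0,"ay":0,"az":0,"x":0,"y":0,"z":0,"grip":0}

```text
time_s: 19.05
ee_pos: [0.3963, -0.3651, 0.1948]
orientation: [[0.723, -0.691, -0.001], [-0.691, -0.723, 0.0], [-0.001, 0.0, -1.0]]
ft_force: [-0.6, 0.5, -0.1]
gripper_width: 0.0425
grasp_force: 0.0
```

```bash
python3 scr.py w11.png red
```

```text
[ 0.39629955 -0.36510596  0.19477641] [ -2.8  34.9  56.3 110.  -35.7  54.6 -63.1] 19.05
red [ 0.39651235 -0.36552222] -43.38896 (0.08451655507087708, 0.021782271564006805) [322.60399334 207.69994454] delta (array([6.000e-04, 1.000e-04, 1.748e-01]), np.float64(-0.0058814509999352005))
```

Emit:
play_rows:
  commands:
    - {"ax":0,"ay":0,"az":-0.003,"x":0,"y":0,"z":0.04,"grip":0}
    - {"ax":0,"ay":0,"az":0,"x":0,"y":0,"z":0.04,"grip":0}
    - {"ax":0,"ay":0,"az":0,"x":0,"y":0,"z":0.04,"grip":0}
    - {"ax":0,"ay":0,"az":0,"x":0,"y":0,"z":0.03,"grip":0}
    - {"ax":0,"ay":0,"az":0,"x":0,"y":0,"z":0.02,"grip":0}
    - {"ax":0,"ay":0,"az":0,"x":0,"y":0,"z":0,"grip":0}
    - {"ax":0,"ay":0,"az":0,"x":0,"y":0,"z":0,"grip":0}

```text
time_s: 19.8
ee_pos: [0.3966, -0.3656, 0.0258]
orientation: [[0.723, -0.69, 0.0], [-0.69, -0.723, -0.0], [0.0, -0.0, -1.0]]
ft_force: [-0.2, -0.4, 0.5]
gripper_width: 0.0426
grasp_force: 0.0
```

Emit:
play_rows:
  commands:
    - {"ax":0,"ay":0,"az":0,"x":0,"y":0,"z":0,"grip":0.3}
    - {"ax":0,"ay":0,"az":0,"x":0,"y":0,"z":0,"grip":0.6}
    - {"ax":0,"ay":0,"az":0,"x":0,"y":0,"z":0,"grip":1}
    - {"ax":0,"ay":0,"az":0,"x":0,"y":0,"z":0,"grip":1}
    - {"ax":0,"ay":0,"az":0,"x":0,"y":0,"z":0,"grip":1}

```text
time_s: 20.3
ee_pos: [0.3973, -0.366, 0.0269]
orientation: [[0.723, -0.691, 0.002], [-0.691, -0.723, -0.001], [0.002, -0.0, -1.0]]
ft_force: [-0.8, 0.8, 5.4]
gripper_width: 0.0202
grasp_force: 59.2
```

Emit:
play_rows:
  commands:
    - {"ax":0,"ay":0,"az":0,"x":0,"y":0,"z":-0.01,"grip":1}
    - {"ax":0,"ay":0,"az":0,"x":0,"y":0,"z":-0.03,"grip":1}
    - {"ax":0,"ay":0,"az":0,"x":0,"y":0,"z":-0.04,"grip":1}
    - {"ax":0,"ay":0,"az":0,"x":0,"y":0,"z":-0.04,"grip":1}
    - {"ax":0,"ay":0,"az":0,"x":0,"y":0,"z":0,"grip":1}

```text
time_s: 20.8
ee_pos: [0.3985, -0.3678, 0.1508]
orientation: [[0.723, -0.691, 0.007], [-0.691, -0.723, -0.005], [0.009, -0.001, -1.0]]
ft_force: [0.5, -1.1, -0.9]
gripper_width: 0.0201
grasp_force: 59.0
```

Emit:
play_rows:
  commands:
    - {"ax":0,"ay":0,"az":-0.1233,"x":0,"y":0,"z":0,"grip":1}
    - {"ax":0,"ay":0,"az":-0.1233,"x":0,"y":0,"z":0,"grip":1}
    - {"ax":0,"ay":0,"az":-0.1233,"x":0,"y":0,"z":0,"grip":1}
    - {"ax":0,"ay":0,"az":-0.1233,"x":0,"y":0,"z":0,"grip":1}
    - {"ax":0,"ay":0,"az":-0.1233,"x":0,"y":0,"z":0,"grip":1}
    - {"ax":0,"ay":0,"az":-0.1233,"x":0,"y":0,"z":0,"grip":1}

```text
time_s: 21.4
ee_pos: [0.3964, -0.365, 0.1457]
orientation: [[1.0, -0.017, 0.0], [-0.017, -1.0, 0.0], [0.0, -0.0, -1.0]]
ft_force: [-0.6, -0.5, -1.6]
gripper_width: 0.0199
grasp_force: 59.0
```

Emit:
play_rows:
  commands:
    - {"ax":0,"ay":0,"az":0,"x":0.012,"y":-0.0469,"z":0,"grip":1}
    - {"ax":0,"ay":0,"az":0,"x":0.012,"y":-0.0469,"z":0,"grip":1}
    - {"ax":0,"ay":0,"az":0,"x":0.012,"y":-0.0469,"z":0,"grip":1}
    - {"ax":0,"ay":0,"az":0,"x":0.012,"y":-0.0469,"z":0,"grip":1}
    - {"ax":0,"ay":0,"az":0,"x":0,"y":-0.0469,"z":0,"grip":1}
    - {"ax":0,"ay":0,"az":0,"x":0,"y":-0.0469,"z":0,"grip":1}
    - {"ax":0,"ay":0,"az":0,"x":0,"y":-0.0469,"z":0,"grip":1}
    - {"ax":0,"ay":0,"az":0,"x":0,"y":-0.0469,"z":0,"grip":1}
    - {"ax":0,"ay":0,"az":0,"x":-0.012,"y":-0.0469,"z":0,"grip":1}
    - {"ax":0,"ay":0,"az":0,"x":-0.012,"y":-0.0469,"z":0,"grip":1}
    - {"ax":0,"ay":0,"az":0,"x":-0.012,"y":-0.0469,"z":0,"grip":1}
    - {"ax":0,"ay":0,"az":0,"x":-0.012,"y":-0.0469,"z":0,"grip":1}

```text
time_s: 22.6
ee_pos: [0.4083, 0.1993, 0.1457]
orientation: [[1.0, -0.023, 0.0], [-0.023, -1.0, 0.001], [0.0, -0.001, -1.0]]
ft_force: [1.0, 0.7, -0.4]
gripper_width: 0.0202
grasp_force: 59.1
```

Emit:
play_rows:
  commands:
    - {"ax":0,"ay":0,"az":0,"x":0,"y":0,"z":0,"grip":1}
    - {"ax":0,"ay":0,"az":0,"x":0,"y":0,"z":0,"grip":1}
    - {"ax":0,"ay":0,"az":0,"x":0,"y":0,"z":0,"grip":1}
    - {"ax":0,"ay":0,"az":0,"x":0,"y":0,"z":0,"grip":1}
    - {"ax":0,"ay":0,"az":0,"x":0,"y":0,"z":0,"grip":1}

```text
time_s: 23.1
ee_pos: [0.4097, 0.1961, 0.1454]
orientation: [[1.0, -0.025, 0.0], [-0.025, -1.0, -0.0], [0.0, 0.0, -1.0]]
ft_force: [-0.4, 0.9, -0.4]
gripper_width: 0.0202
grasp_force: 59.1
```

```bash
python3 at.py .41 .197 .052 -1.3
```

```text
[0.4097 0.1961 0.1454] [-67.4  27.4  45.2 123.5 -30.2  40.5 -93.2] 23.1 0.020208227341629564
(array([ 0.0003, -0.0009,  0.0934]), np.float64(-0.0025466422935482846))
```

Emit:
play_rows:
  commands:
    - {"ax":0,"ay":0,"az":-0.0025,"x":0,"y":-0.001,"z":0.03,"grip":1}
    - {"ax":0,"ay":0,"az":0,"x":0,"y":0,"z":0.03,"grip":1}
    - {"ax":0,"ay":0,"az":0,"x":0,"y":0,"z":0.0234,"grip":1}
    - {"ax":0,"ay":0,"az":0,"x":0,"y":0,"z":0.01,"grip":1}
    - {"ax":0,"ay":0,"az":0,"x":0,"y":0,"z":0,"grip":1}
    - {"ax":0,"ay":0,"az":0,"x":0,"y":0,"z":0,"grip":1}
    - {"ax":0,"ay":0,"az":0,"x":0,"y":0,"z":0,"grip":1}
    - {"ax":0,"ay":0,"az":0,"x":0,"y":0,"z":0,"grip":1}

```text
time_s: 23.9
ee_pos: [0.4099, 0.1988, 0.0527]
orientation: [[1.0, -0.02, 0.001], [-0.02, -1.0, 0.001], [0.001, -0.001, -1.0]]
ft_force: [-0.3, 0.2, -0.9]
gripper_width: 0.0204
grasp_force: 59.1
```

```bash
python3 at.py .41 .197 .052 -1.3 w12.png
python3 - <<'E'
from h import *
im=cv2.imread("pics/w12.png"); g=cv2.imread("pics/w12.png",0).astype(int)
for r in (60,100,130): print(r, [(i,g[r,i+2]-g[r,i-2]) for i in range(230,420) if abs(g[r,i+2]-g[r,i-2])>45])
E
```

```text
[0.4099 0.1988 0.0527] [-58.   36.8  33.2 124.9 -41.7  29.6 -83.7] 23.9 0.02040084115807975
(array([0.0001, 0.0018, 0.0007]), np.float64(0.002774784620807935))
60 [(264, np.int64(52)), (265, np.int64(50)), (379, np.int64(-74)), (380, np.int64(-96)), (381, np.int64(-100)), (382, np.int64(-73)), (388, np.int64(47)), (389, np.int64(59)), (390, np.int64(60)), (391, np.int64(56))]
100 [(377, np.int64(-52)), (378, np.int64(-95)), (379, np.int64(-93)), (380, np.int64(-87)), (388, np.int64(58)), (389, np.int64(62)), (390, np.int64(59))]
130 [(266, np.int64(49)), (267, np.int64(46)), (376, np.int64(-67)), (377, np.int64(-89)), (378, np.int64(-89)), (379, np.int64(-95)), (387, np.int64(56)), (388, np.int64(54)), (389, np.int64(59)), (390, np.int64(57))]
```

Emit:
play_rows:
  commands:
    - {"ax":0,"ay":0,"az":0.0028,"x":0,"y":0.0018,"z":0.0007,"grip":1}
    - {"ax":0,"ay":0,"az":0,"x":0.012,"y":0,"z":0,"grip":1}
    - {"ax":0,"ay":0,"az":0,"x":0.012,"y":0,"z":0,"grip":1}
    - {"ax":0,"ay":0,"az":0,"x":0.012,"y":0,"z":0,"grip":1}
    - {"ax":0,"ay":0,"az":0,"x":0.012,"y":0,"z":0,"grip":1}
    - {"ax":0,"ay":0,"az":0,"x":0,"y":0,"z":0,"grip":1}
    - {"ax":0,"ay":0,"az":0,"x":0,"y":0,"z":0,"grip":1}

```text
time_s: 24.65
ee_pos: [0.4574, 0.1952, 0.051]
orientation: [[1.0, -0.023, -0.0], [-0.023, -1.0, -0.0], [-0.0, 0.0, -1.0]]
ft_force: [-0.7, 0.5, -1.0]
gripper_width: 0.0206
grasp_force: 59.1
```

Emit:
play_rows:
  commands:
    - {"ax":0,"ay":0,"az":0,"x":0.01,"y":0,"z":0,"grip":1}
    - {"ax":0,"ay":0,"az":0,"x":0.01,"y":0,"z":0,"grip":1}
    - {"ax":0,"ay":0,"az":0,"x":0.01,"y":0,"z":0,"grip":1}
    - {"ax":0,"ay":0,"az":0,"x":0.01,"y":0,"z":0,"grip":1}
    - {"ax":0,"ay":0,"az":0,"x":0.005,"y":0,"z":0,"grip":1}
    - {"ax":0,"ay":0,"az":0,"x":0,"y":0,"z":0,"grip":1}
    - {"ax":0,"ay":0,"az":0,"x":0,"y":0,"z":0,"grip":1}

```text
time_s: 25.35
ee_pos: [0.5019, 0.1944, 0.051]
orientation: [[1.0, -0.023, -0.001], [-0.023, -1.0, -0.0], [-0.001, 0.0, -1.0]]
ft_force: [0.3, 0.4, -0.1]
gripper_width: 0.0204
grasp_force: 59.1
```

Emit:
play_rows:
  commands:
    - {"ax":0,"ay":0,"az":0,"x":0.003,"y":0,"z":0,"grip":1}
    - {"ax":0,"ay":0,"az":0,"x":0,"y":0,"z":0,"grip":1}
    - {"ax":0,"ay":0,"az":0,"x":0,"y":0,"z":0,"grip":1}

```text
time_s: 25.65
ee_pos: [0.5052, 0.1945, 0.0512]
orientation: [[1.0, -0.023, -0.0], [-0.023, -1.0, 0.0], [-0.0, -0.0, -1.0]]
ft_force: [-0.3, -0.3, 0.1]
gripper_width: 0.0199
grasp_force: 59.1
```

Emit:
play_rows:
  commands:
    - {"ax":0,"ay":0,"az":0,"x":0.003,"y":0,"z":0,"grip":1}
    - {"ax":0,"ay":0,"az":0,"x":0,"y":0,"z":0,"grip":1}
    - {"ax":0,"ay":0,"az":0,"x":0,"y":0,"z":0,"grip":1}

```text
time_s: 25.95
ee_pos: [0.5083, 0.1944, 0.0512]
orientation: [[1.0, -0.023, 0.0], [-0.023, -1.0, -0.0], [0.0, 0.0, -1.0]]
ft_force: [0.1, -1.1, -1.9]
gripper_width: 0.0204
grasp_force: 59.2
```

Emit:
play_rows:
  commands:
    - {"ax":0,"ay":0,"az":0,"x":0.002,"y":0,"z":0,"grip":1}
    - {"ax":0,"ay":0,"az":0,"x":0,"y":0,"z":0,"grip":1}
    - {"ax":0,"ay":0,"az":0,"x":0,"y":0,"z":0,"grip":1}

```text
time_s: 26.25
ee_pos: [0.5083, 0.1943, 0.0507]
orientation: [[1.0, -0.022, -0.004], [-0.022, -1.0, -0.0], [-0.004, 0.0, -1.0]]
ft_force: [-4.8, 0.6, 0.5]
gripper_width: 0.0201
grasp_force: 59.3
```

Emit:
play_rows:
  commands:
    - {"ax":0,"ay":0,"az":0,"x":-0.0015,"y":0,"z":0.002,"grip":1}
    - {"ax":0,"ay":0,"az":0,"x":0,"y":0,"z":0,"grip":1}
    - {"ax":0,"ay":0,"az":0,"x":0,"y":0,"z":0,"grip":0.3}
    - {"ax":0,"ay":0,"az":0,"x":0,"y":0,"z":0,"grip":0}
    - {"ax":0,"ay":0,"az":0,"x":0,"y":0,"z":0,"grip":0}
    - {"ax":0,"ay":0,"az":0,"x":0,"y":0,"z":-0.02,"grip":0}
    - {"ax":0,"ay":0,"az":0,"x":0,"y":0,"z":-0.04,"grip":0}
    - {"ax":0,"ay":0,"az":0,"x":0,"y":0.04,"z":-0.03,"grip":0}
    - {"ax":0,"ay":0,"az":0,"x":0,"y":0.04,"z":-0.03,"grip":0}
    - {"ax":0,"ay":0,"az":0,"x":0,"y":0,"z":-0.03,"grip":0}
    - {"ax":0,"ay":0,"az":0,"x":0,"y":0,"z":0,"grip":0}
    - {"ax":0,"ay":0,"az":0,"x":0,"y":0,"z":0,"grip":0}

```text
time_s: 27.45
ee_pos: [0.5074, 0.1149, 0.1996]
orientation: [[1.0, -0.022, 0.001], [-0.022, -1.0, 0.001], [0.001, -0.001, -1.0]]
ft_force: [-0.6, 0.3, 0.0]
gripper_width: 0.043
grasp_force: 0.0
```

```bash
python3 at.py .5445 .1085 .079 -1.3 w13.png
```

```text
[0.5074 0.1149 0.1996] [-53.7  28.2  47.1 112.3 -26.6  50.7 -83.9] 27.45 0.04298111399014864
(array([0.0371, 0.0057, 0.1207]), np.float64(0.0002467054746988495))
```

View pics/w13.png

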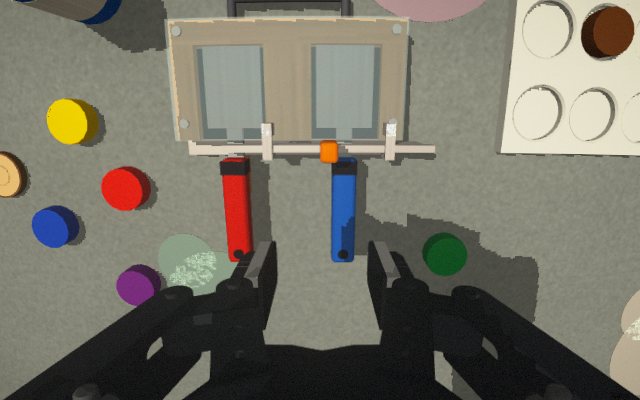

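Both scrapers are home: the red handle is at (237,210), the blue handle at (343,210), and both blades fill the windows. The knob is at (329,151), so I shut the keeper next.

Emit:
play_rows:
  commands:
    - {"ax":0,"ay":0,"az":0,"x":0.0371,"y":0.0057,"z":0.02,"grip":0}
    - {"ax":0,"ay":0,"az":0,"x":0,"y":0,"z":0.04,"grip":0}
    - {"ax":0,"ay":0,"az":0,"x":0,"y":0,"z":0.04,"grip":0}
    - {"ax":0,"ay":0,"az":0,"x":0,"y":0,"z":0.02,"grip":0}
    - {"ax":0,"ay":0,"az":0,"x":0,"y":0,"z":0,"grip":0}
    - {"ax":0,"ay":0,"az":0,"x":0,"y":0,"z":0,"grip":0.5}
    - {"ax":0,"ay":0,"az":0,"x":0,"y":0,"z":0,"grip":1}
    - {"ax":0,"ay":0,"az":0,"x":0,"y":0,"z":0,"grip":1}
    - {"ax":0,"ay":0,"az":0,"x":0,"y":0,"z":0,"grip":1}
    - {"ax":0,"ay":0,"az":0,"x":0,"y":0,"z":0,"grip":1}

```text
time_s: 28.5
ee_pos: [0.5446, 0.1089, 0.0803]
orientation: [[1.0, -0.022, 0.002], [-0.022, -1.0, 0.002], [0.002, -0.002, -1.0]]
ft_force: [-2.1, 3.0, 6.0]
gripper_width: 0.0121
grasp_force: 59.7
```

Emit:
play_rows:
  commands:
    - {"ax":0,"ay":0,"az":0,"x":0,"y":-0.006,"z":0,"grip":1}
    - {"ax":0,"ay":0,"az":0,"x":0,"y":-0.006,"z":0,"grip":1}
    - {"ax":0,"ay":0,"az":0,"x":0,"y":-0.006,"z":0,"grip":1}
    - {"ax":0,"ay":0,"az":0,"x":0,"y":-0.006,"z":0,"grip":1}
    - {"ax":0,"ay":0,"az":0,"x":0,"y":-0.006,"z":0,"grip":1}
    - {"ax":0,"ay":0,"az":0,"x":0,"y":-0.004,"z":0,"grip":1}
    - {"ax":0,"ay":0,"az":0,"x":0,"y":0,"z":0,"grip":1}
    - {"ax":0,"ay":0,"az":0,"x":0,"y":0,"z":0,"grip":1}
    - {"ax":0,"ay":0,"az":0,"x":0,"y":0,"z":0,"grip":1}

```text
time_s: 29.4
ee_pos: [0.5454, 0.1418, 0.0803]
orientation: [[1.0, -0.023, 0.002], [-0.023, -1.0, 0.001], [0.002, -0.001, -1.0]]
ft_force: [-1.4, 2.1, 7.0]
gripper_width: 0.0121
grasp_force: 59.7
```

Emit:
play_rows:
  commands:
    - {"ax":0,"ay":0,"az":0,"x":0,"y":-0.003,"z":0,"grip":1}
    - {"ax":0,"ay":0,"az":0,"x":0,"y":0,"z":0,"grip":1}
    - {"ax":0,"ay":0,"az":0,"x":0,"y":0,"z":0,"grip":1}

```text
time_s: 29.7
ee_pos: [0.5454, 0.144, 0.0803]
orientation: [[1.0, -0.023, 0.002], [-0.023, -1.0, -0.0], [0.002, 0.0, -1.0]]
ft_force: [-1.5, -0.5, 7.9]
gripper_width: 0.0124
grasp_force: 59.8
```

Emit:
play_rows:
  commands:
    - {"ax":0,"ay":0,"az":0,"x":0,"y":-0.003,"z":0,"grip":1}
    - {"ax":0,"ay":0,"az":0,"x":0,"y":0,"z":0,"grip":1}
    - {"ax":0,"ay":0,"az":0,"x":0,"y":0,"z":0,"grip":1}

```text
time_s: 30.0
ee_pos: [0.5454, 0.1441, 0.0803]
orientation: [[1.0, -0.025, 0.002], [-0.025, -1.0, -0.004], [0.002, 0.004, -1.0]]
ft_force: [-2.1, -6.8, 9.1]
gripper_width: 0.0124
grasp_force: 59.9
```

Emit:
play_rows:
  commands:
    - {"ax":0,"ay":0,"az":0,"x":0,"y":-0.003,"z":0,"grip":1}
    - {"ax":0,"ay":0,"az":0,"x":0,"y":0,"z":0,"grip":1}
    - {"ax":0,"ay":0,"az":0,"x":0,"y":0,"z":0,"grip":1}

```text
time_s: 30.3
ee_pos: [0.5455, 0.1443, 0.0803]
orientation: [[1.0, -0.027, 0.001], [-0.027, -1.0, -0.007], [0.002, 0.007, -1.0]]
ft_force: [-2.6, -12.2, 9.7]
gripper_width: 0.0122
grasp_force: 60.0
```

Emit:
play_rows:
  commands:
    - {"ax":0,"ay":0,"az":0,"x":0,"y":0.005,"z":0,"grip":1}
    - {"ax":0,"ay":0,"az":0,"x":0,"y":0,"z":0,"grip":1}
    - {"ax":0,"ay":0,"az":0,"x":0,"y":0,"z":0,"grip":0}
    - {"ax":0,"ay":0,"az":0,"x":0,"y":0,"z":0,"grip":0}
    - {"ax":0,"ay":0,"az":0,"x":0,"y":0,"z":0,"grip":0}
    - {"ax":0,"ay":0,"az":0,"x":0,"y":0,"z":-0.04,"grip":0}
    - {"ax":0,"ay":0,"az":0,"x":-0.02,"y":0,"z":-0.04,"grip":0}
    - {"ax":0,"ay":0,"az":0,"x":-0.02,"y":0,"z":-0.04,"grip":0}
    - {"ax":0,"ay":0,"az":0,"x":0,"y":0,"z":0,"grip":0}
    - {"ax":0,"ay":0,"az":0,"x":0,"y":0,"z":0,"grip":-0.4}
    - {"ax":0,"ay":0,"az":0,"x":0,"y":0,"z":0,"grip":-0.4}

```text
time_s: 31.4
ee_pos: [0.5045, 0.1469, 0.1984]
orientation: [[1.0, -0.022, -0.001], [-0.022, -1.0, -0.0], [-0.001, 0.0, -1.0]]
ft_force: [-0.3, 0.4, -0.5]
gripper_width: 0.0599
grasp_force: 0.0
```

```bash
cat > tab.py <<'E'
from scr import *
def tabs(im,c,s):
    for col in HS:
        for q,a,mm in blobs(im,col,amin=700):
            ys,xs=np.nonzero(mm); 
            if a>5000 or xs.max()-xs.min()>1.6*(ys.max()-ys.min()) or ys.max()-ys.min()>1.6*(xs.max()-xs.min()): continue
            p=cast("wrist",[q],.011,c)[0]; print(col,q.round(),a,p.round(4),"delta",tool_delta(s,p[0],p[1],.028,np.radians(88.7)))
if __name__=="__main__":
    s=bot.observe(); im,d,c=snap("wrist",sys.argv[1]); print(s["ee_pos"].round(4),s["joint_positions"].round(1),s["time_s"],s["gripper_width"]); tabs(im,c,s)
E
python3 tab.py w14.png
python3 - <<'E'
from h import *
im=cv2.imread("pics/w14.png")[...,::-1].copy(); c=bot.calibration("wrist"); h=cv2.cvtColor(im,cv2.COLOR_RGB2HSV)
m=cv2.inRange(h,(5,200,120),(20,255,255)); m[:90]=0;m[200:]=0;m[:,:200]=0;m[:,450:]=0
p=np.argwhere(m)[:,::-1]; print("knob",len(p),cast("wrist",[p.mean(0)],.075,c))
E
```

```text
[0.5045 0.1469 0.1984] [-57.1  29.1  47.5 111.5 -27.3  51.3 -86.8] 31.4 0.05991087230445495
red [154. 184.] 1742 [0.5056 0.3154 0.011 ] delta (array([-0.0025, -0.1686,  0.1703]), np.float64(-1.5705413632799807))
yellow [100. 116.] 1995 [0.5745 0.3596 0.011 ] delta (array([ 0.0654, -0.2143,  0.1703]), np.float64(-1.5705413632799807))
green [466. 276.] 1371 [ 0.3967 -0.0073  0.011 ] delta (array([-0.1042,  0.1565,  0.1706]), np.float64(-1.5705413632799807))
blue [ 79. 223.] 1549 [0.4657 0.4049 0.011 ] delta (array([-0.0445, -0.2571,  0.1703]), np.float64(-1.5705413632799807))
violet [164. 282.] 1012 [0.3966 0.3226 0.011 ] delta (array([-0.1116, -0.1734,  0.1704]), np.float64(-1.5705413632799807))
knob 374 [[0.5458055  0.14395069 0.075     ]]
```

Emit:
play_rows:
  commands:
    - {"ax":0,"ay":0,"az":-0.1428,"x":0,"y":0,"z":0,"grip":-0.4}
    - {"ax":0,"ay":0,"az":-0.1428,"x":0,"y":0,"z":0,"grip":-0.4}
    - {"ax":0,"ay":0,"az":-0.1428,"x":0,"y":0,"z":0,"grip":-0.4}
    - {"ax":0,"ay":0,"az":-0.1428,"x":0,"y":0,"z":0,"grip":-0.4}
    - {"ax":0,"ay":0,"az":-0.1428,"x":0,"y":0,"z":0,"grip":-0.4}
    - {"ax":0,"ay":0,"az":-0.1428,"x":0,"y":0,"z":0,"grip":-0.4}
    - {"ax":0,"ay":0,"az":-0.1428,"x":0,"y":0,"z":0,"grip":-0.4}
    - {"ax":0,"ay":0,"az":-0.1428,"x":0,"y":0,"z":0,"grip":-0.4}
    - {"ax":0,"ay":0,"az":-0.1428,"x":0,"y":0,"z":0,"grip":-0.4}
    - {"ax":0,"ay":0,"az":-0.1428,"x":0,"y":0,"z":0,"grip":-0.4}
    - {"ax":0,"ay":0,"az":-0.1428,"x":0,"y":0,"z":0,"grip":-0.4}

```text
time_s: 32.55
ee_pos: [0.5045, 0.1462, 0.1979]
orientation: [[0.018, 1.0, -0.002], [1.0, -0.018, -0.001], [-0.001, -0.002, -1.0]]
ft_force: [-0.1, -0.6, 0.2]
gripper_width: 0.0599
grasp_force: 0.0
```

Emit:
play_rows:
  commands:
    - {"ax":0,"ay":0,"az":0,"x":0.042,"y":-0.001,"z":0,"grip":-0.5}
    - {"ax":0,"ay":0,"az":0,"x":0.042,"y":-0.001,"z":0,"grip":-0.5}
    - {"ax":0,"ay":0,"az":0,"x":0.042,"y":0,"z":0,"grip":-0.5}
    - {"ax":0,"ay":0,"az":0,"x":0.0425,"y":0,"z":0,"grip":-0.5}
    - {"ax":0,"ay":0,"az":0,"x":0,"y":0,"z":0,"grip":-0.5}
    - {"ax":0,"ay":0,"az":0,"x":0,"y":0,"z":0,"grip":-0.5}
    - {"ax":0,"ay":0,"az":0,"x":0,"y":0,"z":0,"grip":-0.5}
    - {"ax":0,"ay":0,"az":0,"x":0,"y":0,"z":0,"grip":-0.5}

```text
time_s: 33.35
ee_pos: [0.507, 0.3132, 0.1988]
orientation: [[0.026, 1.0, -0.001], [1.0, -0.026, -0.001], [-0.001, -0.0, -1.0]]
ft_force: [0.2, 0.1, -0.0]
gripper_width: 0.0637
grasp_force: 0.0
```

```bash
python3 tab.py w15.png
python3 - <<'E'
from h import *
im,d,c=snap("top","t5.png")
for col in HS:
    for p,a,m in blobs(im,col,amin=60):
        if 180<p[1]<300 and a<250: P=cast("top",[p],.016,c)[0]; print(col,p.round(),a,(P+[.004,.004,0]).round(4))
E
```

```text
[0.507  0.3132 0.1988] [-52.6  30.1  22.6 100.2 -14.   52.6 -25.6] 33.35 0.06374368368677055
red [320. 179.] 1660 [0.5053 0.3154 0.011 ] delta (array([ 0.0023, -0.0017,  0.1708]), np.float64(-0.002852898636160006))
yellow [392. 131.] 1840 [0.5748 0.3603 0.011 ] delta (array([0.0489, 0.0666, 0.1707]), np.float64(-0.002852898636160006))
blue [273.  83.] 1919 [0.4648 0.4061 0.011 ] delta (array([ 0.092 , -0.0445,  0.1707]), np.float64(-0.002852898636160006))
violet [206. 174.] 1599 [0.394  0.3228 0.011 ] delta (array([ 0.0069, -0.1132,  0.1709]), np.float64(-0.002852898636160006))
red [470. 193.] 192 [ 0.6022 -0.4212  0.016 ]
red [217. 219.] 191 [0.5071 0.3179 0.016 ]
red [  9. 271.] 159 [0.3365 0.9254 0.016 ]
red [ 24. 295.] 87 [0.2703 0.8735 0.016 ]
yellow [205. 194.] 121 [0.5772 0.3559 0.016 ]
green [327. 260.] 171 [ 0.3975 -0.0049  0.016 ]
blue [291. 229.] 229 [0.4831 0.1006 0.016 ]
violet [212. 257.] 174 [0.397  0.3245 0.016 ]
```

Emit:
play_rows:
  commands:
    - {"ax":0,"ay":0,"az":-0.003,"x":0.0023,"y":-0.0017,"z":0.04,"grip":-0.5}
    - {"ax":0,"ay":0,"az":0,"x":0,"y":0,"z":0.045,"grip":-0.5}
    - {"ax":0,"ay":0,"az":0,"x":0,"y":0,"z":0.04,"grip":-0.5}
    - {"ax":0,"ay":0,"az":0,"x":0,"y":0,"z":0.03,"grip":-0.5}
    - {"ax":0,"ay":0,"az":0,"x":0,"y":0,"z":0.0188,"grip":-0.5}
    - {"ax":0,"ay":0,"az":0,"x":0,"y":0,"z":0,"grip":-0.5}
    - {"ax":0,"ay":0,"az":0,"x":0,"y":0,"z":0,"grip":-0.2}
    - {"ax":0,"ay":0,"az":0,"x":0,"y":0,"z":0,"grip":0.2}
    - {"ax":0,"ay":0,"az":0,"x":0,"y":0,"z":0,"grip":1}
    - {"ax":0,"ay":0,"az":0,"x":0,"y":0,"z":0,"grip":1}
    - {"ax":0,"ay":0,"az":0,"x":0,"y":0,"z":0,"grip":1}

```text
time_s: 34.55
ee_pos: [0.5062, 0.3179, 0.0273]
orientation: [[0.02, 1.0, 0.002], [1.0, -0.02, 0.001], [0.002, 0.002, -1.0]]
ft_force: [-1.2, -1.4, 6.5]
gripper_width: 0.0408
grasp_force: 60.6
```

Emit:
play_rows:
  commands:
    - {"ax":0,"ay":0,"az":0,"x":0,"y":0,"z":-0.02,"grip":1}
    - {"ax":0,"ay":0,"az":0,"x":0,"y":0,"z":-0.04,"grip":1}
    - {"ax":0,"ay":0,"az":0,"x":0,"y":0,"z":-0.045,"grip":1}
    - {"ax":0,"ay":0,"az":0,"x":0,"y":0,"z":0,"grip":1}
    - {"ax":0,"ay":0,"az":0,"x":0,"y":0,"z":0,"grip":1}

```text
time_s: 35.05
ee_pos: [0.5058, 0.3183, 0.1322]
orientation: [[0.02, 1.0, 0.003], [1.0, -0.02, 0.003], [0.003, 0.003, -1.0]]
ft_force: [1.0, -0.0, -1.2]
gripper_width: 0.0407
grasp_force: 60.6
```

Emit:
play_rows:
  commands:
    - {"ax":0,"ay":0,"az":-0.002,"x":-0.045,"y":0.0168,"z":0,"grip":1}
    - {"ax":0,"ay":0,"az":0,"x":-0.045,"y":0.0168,"z":0,"grip":1}
    - {"ax":0,"ay":0,"az":0,"x":-0.045,"y":0.0168,"z":0,"grip":1}
    - {"ax":0,"ay":0,"az":0,"x":-0.045,"y":0.0168,"z":0,"grip":1}
    - {"ax":0,"ay":0,"az":0,"x":-0.045,"y":0.0168,"z":0,"grip":1}
    - {"ax":0,"ay":0,"az":0,"x":-0.045,"y":0.0168,"z":0,"grip":1}
    - {"ax":0,"ay":0,"az":0,"x":-0.045,"y":0.0168,"z":0,"grip":1}
    - {"ax":0,"ay":0,"az":0,"x":-0.045,"y":0.0168,"z":0,"grip":1}
    - {"ax":0,"ay":0,"az":0,"x":-0.045,"y":0.0168,"z":0,"grip":1}
    - {"ax":0,"ay":0,"az":0,"x":0,"y":0,"z":0,"grip":1}
    - {"ax":0,"ay":0,"az":0,"x":0,"y":0,"z":0,"grip":1}

```text
time_s: 36.15
ee_pos: [0.6478, -0.0918, 0.1289]
orientation: [[0.021, 1.0, -0.002], [1.0, -0.021, -0.0], [-0.0, -0.002, -1.0]]
ft_force: [0.2, 0.7, -0.5]
gripper_width: 0.0409
grasp_force: 60.7
```

Emit:
play_rows:
  commands:
    - {"ax":0,"ay":0,"az":0,"x":0,"y":0,"z":0,"grip":1}
    - {"ax":0,"ay":0,"az":0,"x":0,"y":0,"z":0,"grip":1}
    - {"ax":0,"ay":0,"az":0,"x":0,"y":0,"z":0,"grip":1}

```text
time_s: 36.45
ee_pos: [0.6487, -0.0883, 0.1302]
orientation: [[0.016, 1.0, -0.0], [1.0, -0.016, 0.001], [0.001, -0.0, -1.0]]
ft_force: [-0.6, 0.4, -0.0]
gripper_width: 0.0406
grasp_force: 60.7
```

```bash
python3 at.py .6473 -.0929 .0335 88.7 w16.png
```

```text
[ 0.6487 -0.0883  0.1302] [ -9.9  40.4  20.5  93.1 -17.3  49.7  16.4] 36.45 0.04061205572024375
(array([-0.0046, -0.0012,  0.0967]), np.float64(0.007064889369310823))
```

View pics/w16.png

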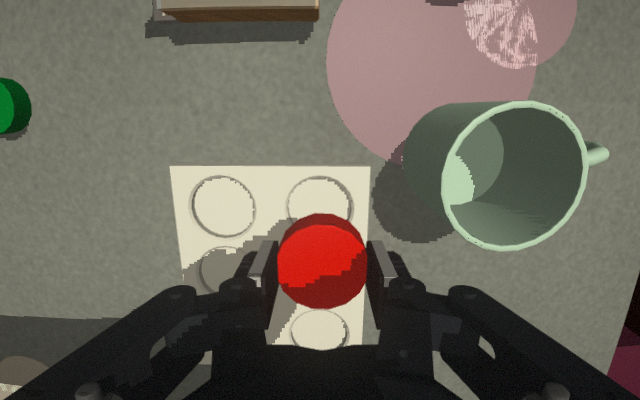

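The red tablet is held at (322,260). The palette edge runs from (170,166) to (371,166), with wells at (223,206) and (319,200) and the mug at right, around (515,175).

Run:
```python
from h import *
c=bot.calibration("wrist"); 
print(cast("wrist",[(223,206),(170,166),(371,166),(319,331)],.014,c).round(4), cast("wrist",[(515,175)],.088,c).round(4))
P=np.array([.608,-.150]); a=np.radians(-1.3); R=np.array([[np.cos(a),-np.sin(a)],[np.sin(a),np.cos(a)]])
for q in [(-.038,.058),(-.076,.092),(.076,.092),(.038,0)]: print(P+R@q, proj("wrist",[*(P+R@q),.014],c).round(1))
g=cv2.cvtColor(cv2.imread("pics/w16.png"),cv2.COLOR_BGR2HSV); m=cv2.inRange(g,(15,0,150),(40,70,255)); m[:150]=0;m[:,:160]=0;m[:,375:]=0
# dark rim of well: fit ellipse on non-white inside
roi=255-m[172:242,185:262]; k=cv2.findContours(m[172:242,185:262].copy(),cv2.RETR_CCOMP,cv2.CHAIN_APPROX_NONE)[0]
for q in k:
    if len(q)>60: print(len(q),cv2.fitEllipse(q))
```

```text
[[ 0.5723 -0.0916  0.014 ]
 [ 0.5344 -0.0593  0.014 ]
 [ 0.6865 -0.062   0.014 ]
 [ 0.645  -0.207   0.014 ]] [[ 0.7534 -0.055   0.088 ]]
[ 0.57132565 -0.09115281] [[221.7 205.5]]
[ 0.5341068  -0.05629944] [[169.1 162. ]]
[ 0.68606767 -0.05974792] [[370.5 163. ]]
[ 0.64599022 -0.15086212] [[319.  273.7]]
288 ((37.3870964050293, 33.943565368652344), (79.97168731689453, 89.85586547851562), 82.19210815429688)
160 ((38.56652069091797, 33.9151725769043), (59.36626434326172, 64.09640502929688), 121.39550018310547)
```

Emit:
play_rows:
  commands:
    - {"ax":0,"ay":0,"az":0.007,"x":-0.0046,"y":-0.0009,"z":0.03,"grip":1}
    - {"ax":0,"ay":0,"az":0,"x":0,"y":0,"z":0.03,"grip":1}
    - {"ax":0,"ay":0,"az":0,"x":0,"y":0,"z":0.02,"grip":1}
    - {"ax":0,"ay":0,"az":0,"x":0,"y":0,"z":0,"grip":1}
    - {"ax":0,"ay":0,"az":0,"x":0,"y":0,"z":0,"grip":1}
    - {"ax":0,"ay":0,"az":0,"x":0,"y":0,"z":0,"grip":1}
    - {"ax":0,"ay":0,"az":0,"x":0,"y":0,"z":0,"grip":1}

```text
time_s: 37.2
ee_pos: [0.6489, -0.0948, 0.0519]
orientation: [[0.025, 1.0, 0.002], [1.0, -0.025, -0.0], [-0.0, 0.002, -1.0]]
ft_force: [-0.0, -0.3, -0.2]
gripper_width: 0.0409
grasp_force: 60.7
```

```bash
python3 at.py .6478 -.0929 .0335 88.7
```

```text
[ 0.6489 -0.0948  0.0519] [ -7.9  46.6  18.2  94.1 -19.7  42.3  18.2] 37.2 0.04085973879285882
(array([ 0.0019, -0.0012,  0.0184]), np.float64(-0.002047540814087867))
```

Emit:
play_rows:
  commands:
    - {"ax":0,"ay":0,"az":-0.002,"x":0.0019,"y":-0.0012,"z":0.006,"grip":1}
    - {"ax":0,"ay":0,"az":0,"x":0,"y":0,"z":0.006,"grip":1}
    - {"ax":0,"ay":0,"az":0,"x":0,"y":0,"z":0.004,"grip":1}
    - {"ax":0,"ay":0,"az":0,"x":0,"y":0,"z":0,"grip":1}
    - {"ax":0,"ay":0,"az":0,"x":0,"y":0,"z":0,"grip":1}

```text
time_s: 37.7
ee_pos: [0.6466, -0.0929, 0.0342]
orientation: [[0.023, 1.0, -0.0], [1.0, -0.023, -0.0], [-0.0, -0.0, -1.0]]
ft_force: [0.3, 0.1, -0.2]
gripper_width: 0.0408
grasp_force: 60.7
```

Emit:
play_rows:
  commands:
    - {"ax":0,"ay":0,"az":0,"x":0,"y":0,"z":0.002,"grip":1}
    - {"ax":0,"ay":0,"az":0,"x":0,"y":0,"z":0,"grip":1}
    - {"ax":0,"ay":0,"az":0,"x":0,"y":0,"z":0,"grip":1}

```text
time_s: 38.0
ee_pos: [0.6469, -0.093, 0.0333]
orientation: [[0.023, 1.0, 0.0], [1.0, -0.023, 0.0], [0.0, 0.0, -1.0]]
ft_force: [-1.8, 0.5, 7.1]
gripper_width: 0.0408
grasp_force: 61.5
```

Emit:
play_rows:
  commands:
    - {"ax":0,"ay":0,"az":0,"x":0,"y":0,"z":0,"grip":0.0}
    - {"ax":0,"ay":0,"az":0,"x":0,"y":0,"z":0,"grip":-0.3}
    - {"ax":0,"ay":0,"az":0,"x":0,"y":0,"z":0,"grip":-0.4}
    - {"ax":0,"ay":0,"az":0,"x":0,"y":0,"z":0,"grip":-0.4}
    - {"ax":0,"ay":0,"az":0,"x":0,"y":0,"z":-0.03,"grip":-0.4}
    - {"ax":0,"ay":0,"az":0,"x":0,"y":0,"z":-0.045,"grip":-0.4}
    - {"ax":0,"ay":0,"az":0,"x":0,"y":0,"z":-0.045,"grip":-0.4}
    - {"ax":0,"ay":0,"az":0,"x":0,"y":0,"z":-0.045,"grip":-0.4}

```text
time_s: 38.8
ee_pos: [0.6464, -0.0928, 0.1989]
orientation: [[0.023, 1.0, -0.0], [1.0, -0.023, -0.0], [-0.0, -0.0, -1.0]]
ft_force: [0.6, 0.8, -0.2]
gripper_width: 0.0598
grasp_force: 0.0
```

Emit:
play_rows:
  commands:
    - {"ax":0,"ay":0,"az":0,"x":0.0451,"y":-0.0083,"z":0,"grip":-0.5}
    - {"ax":0,"ay":0,"az":0,"x":0.0451,"y":-0.0083,"z":0,"grip":-0.5}
    - {"ax":0,"ay":0,"az":0,"x":0.0451,"y":-0.0083,"z":0,"grip":-0.5}
    - {"ax":0,"ay":0,"az":0,"x":0.0451,"y":-0.0083,"z":0,"grip":-0.5}
    - {"ax":0,"ay":0,"az":0,"x":0.0451,"y":-0.0083,"z":0,"grip":-0.5}
    - {"ax":0,"ay":0,"az":0,"x":0.0451,"y":-0.0083,"z":0,"grip":-0.5}
    - {"ax":0,"ay":0,"az":0,"x":0.0451,"y":-0.0083,"z":0,"grip":-0.5}
    - {"ax":0,"ay":0,"az":0,"x":0.0451,"y":-0.0083,"z":0,"grip":-0.5}
    - {"ax":0,"ay":0,"az":0,"x":0.0451,"y":-0.0083,"z":0,"grip":-0.5}
    - {"ax":0,"ay":0,"az":0,"x":0.0451,"y":-0.0083,"z":0,"grip":-0.5}
    - {"ax":0,"ay":0,"az":0,"x":0,"y":0,"z":0,"grip":-0.5}
    - {"ax":0,"ay":0,"az":0,"x":0,"y":0,"z":0,"grip":-0.5}

```text
time_s: 40.0
ee_pos: [0.5732, 0.3614, 0.1969]
orientation: [[0.02, 1.0, -0.001], [1.0, -0.02, -0.0], [-0.0, -0.001, -1.0]]
ft_force: [0.1, -0.8, -0.7]
gripper_width: 0.0643
grasp_force: 0.0
```

Emit:
play_rows:
  commands:
    - {"ax":0,"ay":0,"az":0,"x":0,"y":0,"z":0,"grip":-0.5}
    - {"ax":0,"ay":0,"az":0,"x":0,"y":0,"z":0,"grip":-0.5}
    - {"ax":0,"ay":0,"az":0,"x":0,"y":0,"z":0,"grip":-0.5}
    - {"ax":0,"ay":0,"az":0,"x":0,"y":0,"z":0,"grip":-0.5}

```text
time_s: 40.4
ee_pos: [0.5744, 0.3592, 0.1975]
orientation: [[0.024, 1.0, 0.0], [1.0, -0.024, -0.0], [-0.0, 0.0, -1.0]]
ft_force: [0.3, -0.6, -0.0]
gripper_width: 0.0643
grasp_force: 0.0
```

```bash
python3 tab.py w17.png
```

```text
[0.5744 0.3592 0.1975] [-49.2  37.7  20.5  86.9 -14.6  58.  -26.2] 40.4 0.06430487331758374
red [258. 336.] 749 [0.4978 0.1805 0.011 ] delta (array([-0.1805, -0.0723,  0.1695]), np.float64(-0.0014247306080732436))
yellow [321. 181.] 1678 [0.5743 0.3598 0.011 ] delta (array([ 6.000e-04, -1.000e-04,  1.695e-01]), np.float64(-0.0014247306080732436))
blue [205. 136.] 1829 [0.4652 0.4059 0.011 ] delta (array([ 0.0441, -0.1103,  0.1695]), np.float64(-0.0014247306080732436))
violet [147. 220.] 1470 [0.3939 0.3231 0.011 ] delta (array([-0.0404, -0.1796,  0.1695]), np.float64(-0.0014247306080732436))
```

Emit:
play_rows:
  commands:
    - {"ax":0,"ay":0,"az":-0.001,"x":0.0006,"y":0,"z":0.04,"grip":-0.5}
    - {"ax":0,"ay":0,"az":0,"x":0,"y":0,"z":0.045,"grip":-0.5}
    - {"ax":0,"ay":0,"az":0,"x":0,"y":0,"z":0.04,"grip":-0.5}
    - {"ax":0,"ay":0,"az":0,"x":0,"y":0,"z":0.03,"grip":-0.5}
    - {"ax":0,"ay":0,"az":0,"x":0,"y":0,"z":0.0172,"grip":-0.5}
    - {"ax":0,"ay":0,"az":0,"x":0,"y":0,"z":0,"grip":-0.5}
    - {"ax":0,"ay":0,"az":0,"x":0,"y":0,"z":0,"grip":-0.5}
    - {"ax":0,"ay":0,"az":0,"x":0,"y":0,"z":0,"grip":-0.2}
    - {"ax":0,"ay":0,"az":0,"x":0,"y":0,"z":0,"grip":0.2}
    - {"ax":0,"ay":0,"az":0,"x":0,"y":0,"z":0,"grip":1}
    - {"ax":0,"ay":0,"az":0,"x":0,"y":0,"z":0,"grip":1}
    - {"ax":0,"ay":0,"az":0,"x":0,"y":0,"z":0,"grip":1}

```text
time_s: 41.65
ee_pos: [0.5754, 0.3614, 0.0279]
orientation: [[0.022, 1.0, 0.003], [1.0, -0.022, 0.002], [0.002, 0.003, -1.0]]
ft_force: [-1.9, -1.2, 7.3]
gripper_width: 0.0405
grasp_force: 59.5
```

Emit:
play_rows:
  commands:
    - {"ax":0,"ay":0,"az":0,"x":0,"y":0,"z":-0.02,"grip":1}
    - {"ax":0,"ay":0,"az":0,"x":0,"y":0,"z":-0.04,"grip":1}
    - {"ax":0,"ay":0,"az":0,"x":0,"y":0,"z":-0.045,"grip":1}
    - {"ax":0,"ay":0,"az":0,"x":-0.0451,"y":0.0008,"z":0,"grip":1}
    - {"ax":0,"ay":0,"az":0,"x":-0.0451,"y":0.0008,"z":0,"grip":1}
    - {"ax":0,"ay":0,"az":0,"x":-0.0451,"y":0.0008,"z":0,"grip":1}
    - {"ax":0,"ay":0,"az":0,"x":-0.0451,"y":0.0008,"z":0,"grip":1}
    - {"ax":0,"ay":0,"az":0,"x":-0.0451,"y":0.0008,"z":0,"grip":1}
    - {"ax":0,"ay":0,"az":0,"x":-0.0451,"y":0.0008,"z":0,"grip":1}
    - {"ax":0,"ay":0,"az":0,"x":-0.0451,"y":0.0008,"z":0,"grip":1}
    - {"ax":0,"ay":0,"az":0,"x":-0.0451,"y":0.0008,"z":0,"grip":1}
    - {"ax":0,"ay":0,"az":0,"x":-0.0451,"y":0.0008,"z":0,"grip":1}

```text
time_s: 42.85
ee_pos: [0.5729, -0.0472, 0.1323]
orientation: [[0.022, 1.0, 0.003], [1.0, -0.022, 0.0], [0.0, 0.003, -1.0]]
ft_force: [0.8, -0.5, -0.2]
gripper_width: 0.041
grasp_force: 60.6
```

Emit:
play_rows:
  commands:
    - {"ax":0,"ay":0,"az":0,"x":-0.0451,"y":0.0008,"z":0,"grip":1}
    - {"ax":0,"ay":0,"az":0,"x":0,"y":0,"z":0.03,"grip":1}
    - {"ax":0,"ay":0,"az":0,"x":0,"y":0,"z":0.03,"grip":1}
    - {"ax":0,"ay":0,"az":0,"x":0,"y":0,"z":0.02,"grip":1}
    - {"ax":0,"ay":0,"az":0,"x":0,"y":0,"z":0,"grip":1}
    - {"ax":0,"ay":0,"az":0,"x":0,"y":0,"z":0,"grip":1}
    - {"ax":0,"ay":0,"az":0,"x":0,"y":0,"z":0,"grip":1}
    - {"ax":0,"ay":0,"az":0,"x":0,"y":0,"z":0,"grip":1}
    - {"ax":0,"ay":0,"az":0,"x":0,"y":0,"z":0,"grip":1}
    - {"ax":0,"ay":0,"az":0,"x":0,"y":0,"z":0,"grip":1}

```text
time_s: 43.85
ee_pos: [0.5725, -0.0904, 0.0508]
orientation: [[0.022, 1.0, 0.001], [1.0, -0.022, -0.0], [0.0, 0.001, -1.0]]
ft_force: [0.1, -0.5, -1.2]
gripper_width: 0.04
grasp_force: 60.7
```

```bash
python3 at.py .5718 -.0911 .0335 88.7
```

```text
[ 0.5725 -0.0904  0.0508] [ -7.5  41.   16.3 106.1 -18.5  35.4  19. ] 43.85 0.03998672733776136
(array([-0.0007, -0.0007,  0.0173]), np.float64(0.0010101116533411947))
```

Emit:
play_rows:
  commands:
    - {"ax":0,"ay":0,"az":0.001,"x":-0.0007,"y":-0.0007,"z":0.006,"grip":1}
    - {"ax":0,"ay":0,"az":0,"x":0,"y":0,"z":0.006,"grip":1}
    - {"ax":0,"ay":0,"az":0,"x":0,"y":0,"z":0.0045,"grip":1}
    - {"ax":0,"ay":0,"az":0,"x":0,"y":0,"z":0,"grip":1}
    - {"ax":0,"ay":0,"az":0,"x":0,"y":0,"z":0.001,"grip":1}
    - {"ax":0,"ay":0,"az":0,"x":0,"y":0,"z":0,"grip":1}
    - {"ax":0,"ay":0,"az":0,"x":0,"y":0,"z":0,"grip":1}

```text
time_s: 44.55
ee_pos: [0.571, -0.0912, 0.0337]
orientation: [[0.023, 1.0, -0.001], [1.0, -0.023, 0.001], [0.001, -0.001, -1.0]]
ft_force: [-6.4, 1.5, 18.3]
gripper_width: 0.0411
grasp_force: 62.9
```

Emit:
play_rows:
  commands:
    - {"ax":0,"ay":0,"az":0,"x":0,"y":0,"z":0,"grip":0.0}
    - {"ax":0,"ay":0,"az":0,"x":0,"y":0,"z":0,"grip":-0.3}
    - {"ax":0,"ay":0,"az":0,"x":0,"y":0,"z":0,"grip":-0.4}
    - {"ax":0,"ay":0,"az":0,"x":0,"y":0,"z":0,"grip":-0.4}
    - {"ax":0,"ay":0,"az":0,"x":0,"y":0,"z":-0.03,"grip":-0.4}
    - {"ax":0,"ay":0,"az":0,"x":0,"y":0,"z":-0.045,"grip":-0.4}
    - {"ax":0,"ay":0,"az":0,"x":0,"y":0,"z":-0.045,"grip":-0.4}
    - {"ax":0,"ay":0,"az":0,"x":0,"y":0,"z":-0.045,"grip":-0.4}

```text
time_s: 45.35
ee_pos: [0.5711, -0.0912, 0.1991]
orientation: [[0.023, 1.0, -0.001], [1.0, -0.023, -0.0], [-0.0, -0.001, -1.0]]
ft_force: [1.3, -0.4, -0.4]
gripper_width: 0.0597
grasp_force: 0.0
```

Emit:
play_rows:
  commands:
    - {"ax":0,"ay":0,"az":0,"x":0.045,"y":-0.0107,"z":0,"grip":-0.5}
    - {"ax":0,"ay":0,"az":0,"x":0.045,"y":-0.0107,"z":0,"grip":-0.5}
    - {"ax":0,"ay":0,"az":0,"x":0.045,"y":-0.0107,"z":0,"grip":-0.5}
    - {"ax":0,"ay":0,"az":0,"x":0.045,"y":-0.0107,"z":0,"grip":-0.5}
    - {"ax":0,"ay":0,"az":0,"x":0.045,"y":-0.0107,"z":0,"grip":-0.5}
    - {"ax":0,"ay":0,"az":0,"x":0.045,"y":-0.0107,"z":0,"grip":-0.5}
    - {"ax":0,"ay":0,"az":0,"x":0.045,"y":-0.0107,"z":0,"grip":-0.5}
    - {"ax":0,"ay":0,"az":0,"x":0.045,"y":-0.0107,"z":0,"grip":-0.5}
    - {"ax":0,"ay":0,"az":0,"x":0.045,"y":-0.0107,"z":0,"grip":-0.5}
    - {"ax":0,"ay":0,"az":0,"x":0.045,"y":-0.0107,"z":0,"grip":-0.5}
    - {"ax":0,"ay":0,"az":0,"x":0.045,"y":-0.0107,"z":0,"grip":-0.5}
    - {"ax":0,"ay":0,"az":0,"x":0,"y":0,"z":0,"grip":-0.5}

```text
time_s: 46.55
ee_pos: [0.4609, 0.4148, 0.197]
orientation: [[0.012, 1.0, -0.002], [1.0, -0.012, 0.004], [0.004, -0.002, -1.0]]
ft_force: [-0.2, 0.9, -1.1]
gripper_width: 0.0641
grasp_force: 0.0
```

Emit:
play_rows:
  commands:
    - {"ax":0,"ay":0,"az":0,"x":0,"y":0,"z":0,"grip":-0.5}
    - {"ax":0,"ay":0,"az":0,"x":0,"y":0,"z":0,"grip":-0.5}
    - {"ax":0,"ay":0,"az":0,"x":0,"y":0,"z":0,"grip":-0.5}
    - {"ax":0,"ay":0,"az":0,"x":0,"y":0,"z":0,"grip":-0.5}
    - {"ax":0,"ay":0,"az":0,"x":0,"y":0,"z":0,"grip":-0.5}

```text
time_s: 47.05
ee_pos: [0.4655, 0.4057, 0.1978]
orientation: [[0.024, 1.0, 0.0], [1.0, -0.024, -0.0], [-0.0, 0.0, -1.0]]
ft_force: [-0.1, 0.1, 0.1]
gripper_width: 0.0643
grasp_force: 0.0
```

```bash
python3 tab.py w18.png
```

```text
[0.4655 0.4057 0.1978] [-57.3  31.5  16.9  96.7 -10.9  53.5 -37.7] 47.05 0.06431598417938413
blue [321. 182.] 1622 [0.4653 0.4055 0.011 ] delta (array([-1.000e-04, -2.000e-04,  1.698e-01]), np.float64(-0.0014542768070153755))
violet [262. 259.] 844 [0.4018 0.3239 0.011 ] delta (array([-0.0833, -0.0618,  0.1698]), np.float64(-0.0014542768070153755))
```

Emit:
play_rows:
  commands:
    - {"ax":0,"ay":0,"az":-0.001,"x":0,"y":0,"z":0.04,"grip":-0.5}
    - {"ax":0,"ay":0,"az":0,"x":0,"y":0,"z":0.045,"grip":-0.5}
    - {"ax":0,"ay":0,"az":0,"x":0,"y":0,"z":0.04,"grip":-0.5}
    - {"ax":0,"ay":0,"az":0,"x":0,"y":0,"z":0.03,"grip":-0.5}
    - {"ax":0,"ay":0,"az":0,"x":0,"y":0,"z":0.0175,"grip":-0.5}
    - {"ax":0,"ay":0,"az":0,"x":0,"y":0,"z":0,"grip":-0.5}
    - {"ax":0,"ay":0,"az":0,"x":0,"y":0,"z":0,"grip":-0.5}
    - {"ax":0,"ay":0,"az":0,"x":0,"y":0,"z":0,"grip":-0.2}
    - {"ax":0,"ay":0,"az":0,"x":0,"y":0,"z":0,"grip":0.2}
    - {"ax":0,"ay":0,"az":0,"x":0,"y":0,"z":0,"grip":1}
    - {"ax":0,"ay":0,"az":0,"x":0,"y":0,"z":0,"grip":1}
    - {"ax":0,"ay":0,"az":0,"x":0,"y":0,"z":0,"grip":1}

```text
time_s: 48.3
ee_pos: [0.4662, 0.4074, 0.0276]
orientation: [[0.022, 1.0, 0.002], [1.0, -0.022, 0.002], [0.002, 0.002, -1.0]]
ft_force: [-1.5, -1.4, 9.0]
gripper_width: 0.0411
grasp_force: 59.3
```

Emit:
play_rows:
  commands:
    - {"ax":0,"ay":0,"az":0,"x":0,"y":0,"z":-0.02,"grip":1}
    - {"ax":0,"ay":0,"az":0,"x":0,"y":0,"z":-0.04,"grip":1}
    - {"ax":0,"ay":0,"az":0,"x":0,"y":0,"z":-0.045,"grip":1}
    - {"ax":0,"ay":0,"az":0,"x":-0.046,"y":0.0098,"z":0,"grip":1}
    - {"ax":0,"ay":0,"az":0,"x":-0.046,"y":0.0098,"z":0,"grip":1}
    - {"ax":0,"ay":0,"az":0,"x":-0.046,"y":0.0098,"z":0,"grip":1}
    - {"ax":0,"ay":0,"az":0,"x":-0.046,"y":0.0098,"z":0,"grip":1}
    - {"ax":0,"ay":0,"az":0,"x":-0.046,"y":0.0098,"z":0,"grip":1}
    - {"ax":0,"ay":0,"az":0,"x":-0.046,"y":0.0098,"z":0,"grip":1}
    - {"ax":0,"ay":0,"az":0,"x":-0.046,"y":0.0098,"z":0,"grip":1}
    - {"ax":0,"ay":0,"az":0,"x":-0.046,"y":0.0098,"z":0,"grip":1}
    - {"ax":0,"ay":0,"az":0,"x":-0.046,"y":0.0098,"z":0,"grip":1}

```text
time_s: 49.5
ee_pos: [0.545, -0.0112, 0.1315]
orientation: [[0.022, 1.0, 0.002], [1.0, -0.022, 0.0], [0.001, 0.002, -1.0]]
ft_force: [1.2, 0.6, 0.1]
gripper_width: 0.0406
grasp_force: 60.7
```

Emit:
play_rows:
  commands:
    - {"ax":0,"ay":0,"az":0,"x":-0.046,"y":0.0098,"z":0,"grip":1}
    - {"ax":0,"ay":0,"az":0,"x":-0.046,"y":0.0098,"z":0,"grip":1}
    - {"ax":0,"ay":0,"az":0,"x":-0.046,"y":0.0098,"z":0,"grip":1}
    - {"ax":0,"ay":0,"az":0,"x":0,"y":0,"z":0,"grip":1}
    - {"ax":0,"ay":0,"az":0,"x":0,"y":0,"z":0,"grip":1}
    - {"ax":0,"ay":0,"az":0,"x":0,"y":0,"z":0.02,"grip":1}
    - {"ax":0,"ay":0,"az":0,"x":0,"y":0,"z":0.03,"grip":1}
    - {"ax":0,"ay":0,"az":0,"x":0,"y":0,"z":0.025,"grip":1}
    - {"ax":0,"ay":0,"az":0,"x":0,"y":0,"z":0,"grip":1}
    - {"ax":0,"ay":0,"az":0,"x":0,"y":0,"z":0,"grip":1}
    - {"ax":0,"ay":0,"az":0,"x":0,"y":0,"z":0,"grip":1}
    - {"ax":0,"ay":0,"az":0,"x":0,"y":0,"z":0,"grip":1}

```text
time_s: 50.7
ee_pos: [0.5717, -0.1479, 0.0568]
orientation: [[0.021, 1.0, 0.003], [1.0, -0.021, -0.0], [-0.0, 0.003, -1.0]]
ft_force: [-0.4, 0.1, -0.8]
gripper_width: 0.0403
grasp_force: 60.7
```

```bash
python3 at.py .5705 -.1491 .0335 88.7
```

```text
[ 0.5717 -0.1479  0.0568] [ -0.2  40.9  14.1 104.4 -15.6  36.5  22. ] 50.7 0.04028197888587
(array([-0.0012, -0.0013,  0.0233]), np.float64(0.0012128045515407138))
```

Emit:
play_rows:
  commands:
    - {"ax":0,"ay":0,"az":0.001,"x":-0.0012,"y":-0.001,"z":0.01,"grip":1}
    - {"ax":0,"ay":0,"az":0,"x":0,"y":0,"z":0.008,"grip":1}
    - {"ax":0,"ay":0,"az":0,"x":0,"y":0,"z":0.004,"grip":1}
    - {"ax":0,"ay":0,"az":0,"x":0,"y":0,"z":0,"grip":1}
    - {"ax":0,"ay":0,"az":0,"x":0,"y":0,"z":0.001,"grip":1}
    - {"ax":0,"ay":0,"az":0,"x":0,"y":0,"z":0,"grip":1}
    - {"ax":0,"ay":0,"az":0,"x":0,"y":0,"z":0,"grip":1}

```text
time_s: 51.4
ee_pos: [0.569, -0.1492, 0.0335]
orientation: [[0.023, 1.0, -0.001], [1.0, -0.023, 0.001], [0.001, -0.001, -1.0]]
ft_force: [-7.7, 3.6, 21.9]
gripper_width: 0.0407
grasp_force: 63.3
```

Emit:
play_rows:
  commands:
    - {"ax":0,"ay":0,"az":0,"x":0,"y":0,"z":0,"grip":0.0}
    - {"ax":0,"ay":0,"az":0,"x":0,"y":0,"z":0,"grip":-0.3}
    - {"ax":0,"ay":0,"az":0,"x":0,"y":0,"z":0,"grip":-0.4}
    - {"ax":0,"ay":0,"az":0,"x":0,"y":0,"z":0,"grip":-0.4}
    - {"ax":0,"ay":0,"az":0,"x":0,"y":0,"z":-0.03,"grip":-0.4}
    - {"ax":0,"ay":0,"az":0,"x":0,"y":0,"z":-0.045,"grip":-0.4}
    - {"ax":0,"ay":0,"az":0,"x":0,"y":0,"z":-0.045,"grip":-0.4}
    - {"ax":0,"ay":0,"az":0,"x":0,"y":0,"z":-0.045,"grip":-0.4}

```text
time_s: 52.2
ee_pos: [0.5692, -0.1492, 0.1985]
orientation: [[0.023, 1.0, -0.001], [1.0, -0.023, -0.0], [-0.0, -0.001, -1.0]]
ft_force: [1.3, -0.5, -0.2]
gripper_width: 0.0598
grasp_force: 0.0
```

Emit:
play_rows:
  commands:
    - {"ax":0,"ay":0,"az":0,"x":0.0425,"y":-0.017,"z":0,"grip":-0.5}
    - {"ax":0,"ay":0,"az":0,"x":0.0425,"y":-0.017,"z":0,"grip":-0.5}
    - {"ax":0,"ay":0,"az":0,"x":0.0425,"y":-0.017,"z":0,"grip":-0.5}
    - {"ax":0,"ay":0,"az":0,"x":0.0425,"y":-0.017,"z":0,"grip":-0.5}
    - {"ax":0,"ay":0,"az":0,"x":0.0425,"y":-0.017,"z":0,"grip":-0.5}
    - {"ax":0,"ay":0,"az":0,"x":0.0425,"y":-0.017,"z":0,"grip":-0.5}
    - {"ax":0,"ay":0,"az":0,"x":0.0425,"y":-0.017,"z":0,"grip":-0.5}
    - {"ax":0,"ay":0,"az":0,"x":0.0425,"y":-0.017,"z":0,"grip":-0.5}
    - {"ax":0,"ay":0,"az":0,"x":0.0425,"y":-0.017,"z":0,"grip":-0.5}
    - {"ax":0,"ay":0,"az":0,"x":0.0425,"y":-0.017,"z":0,"grip":-0.5}
    - {"ax":0,"ay":0,"az":0,"x":0.0425,"y":-0.017,"z":0,"grip":-0.5}
    - {"ax":0,"ay":0,"az":0,"x":0,"y":0,"z":0,"grip":-0.5}

```text
time_s: 53.4
ee_pos: [0.3899, 0.3294, 0.197]
orientation: [[0.013, 1.0, -0.001], [1.0, -0.013, 0.003], [0.003, -0.001, -1.0]]
ft_force: [-0.1, -1.3, 0.1]
gripper_width: 0.064
grasp_force: 0.0
```

Emit:
play_rows:
  commands:
    - {"ax":0,"ay":0,"az":0,"x":0,"y":0,"z":0,"grip":-0.5}
    - {"ax":0,"ay":0,"az":0,"x":0,"y":0,"z":0,"grip":-0.5}
    - {"ax":0,"ay":0,"az":0,"x":0,"y":0,"z":0,"grip":-0.5}
    - {"ax":0,"ay":0,"az":0,"x":0,"y":0,"z":0,"grip":-0.5}
    - {"ax":0,"ay":0,"az":0,"x":0,"y":0,"z":0,"grip":-0.5}

```text
time_s: 53.9
ee_pos: [0.3938, 0.3217, 0.1973]
orientation: [[0.024, 1.0, 0.0], [1.0, -0.024, -0.0], [-0.0, 0.0, -1.0]]
ft_force: [-0.5, 0.1, -0.9]
gripper_width: 0.0641
grasp_force: 0.0
```

```bash
python3 tab.py w19.png
```

```text
[0.3938 0.3217 0.1973] [-53.2  21.   10.9 112.6  -5.3  46.9 -40.7] 53.9 0.06410413131000477
red [383. 305.] 833 [0.4582 0.181  0.011 ] delta (array([-0.1391,  0.0678,  0.1693]), np.float64(-0.0015526364164144546))
blue [593. 167.] 789 [0.6705 0.3312 0.011 ] delta (array([0.0161, 0.2764, 0.1693]), np.float64(-0.0015526364164144546))
violet [322. 181.] 1575 [0.3946 0.3225 0.011 ] delta (array([0.0008, 0.0008, 0.1693]), np.float64(-0.0015526364164144546))
```

Emit:
play_rows:
  commands:
    - {"ax":0,"ay":0,"az":-0.001,"x":0.0008,"y":0.0008,"z":0.04,"grip":-0.5}
    - {"ax":0,"ay":0,"az":0,"x":0,"y":0,"z":0.045,"grip":-0.5}
    - {"ax":0,"ay":0,"az":0,"x":0,"y":0,"z":0.04,"grip":-0.5}
    - {"ax":0,"ay":0,"az":0,"x":0,"y":0,"z":0.03,"grip":-0.5}
    - {"ax":0,"ay":0,"az":0,"x":0,"y":0,"z":0.017,"grip":-0.5}
    - {"ax":0,"ay":0,"az":0,"x":0,"y":0,"z":0,"grip":-0.5}
    - {"ax":0,"ay":0,"az":0,"x":0,"y":0,"z":0,"grip":-0.5}
    - {"ax":0,"ay":0,"az":0,"x":0,"y":0,"z":0,"grip":-0.2}
    - {"ax":0,"ay":0,"az":0,"x":0,"y":0,"z":0,"grip":0.2}
    - {"ax":0,"ay":0,"az":0,"x":0,"y":0,"z":0,"grip":1}
    - {"ax":0,"ay":0,"az":0,"x":0,"y":0,"z":0,"grip":1}
    - {"ax":0,"ay":0,"az":0,"x":0,"y":0,"z":0,"grip":1}

```text
time_s: 55.15
ee_pos: [0.395, 0.3239, 0.027]
orientation: [[0.022, 1.0, 0.002], [1.0, -0.022, 0.002], [0.002, 0.002, -1.0]]
ft_force: [-1.8, -0.5, 9.7]
gripper_width: 0.041
grasp_force: 59.2
```

Emit:
play_rows:
  commands:
    - {"ax":0,"ay":0,"az":0,"x":0,"y":0,"z":-0.02,"grip":1}
    - {"ax":0,"ay":0,"az":0,"x":0,"y":0,"z":-0.04,"grip":1}
    - {"ax":0,"ay":0,"az":0,"x":0,"y":0,"z":-0.045,"grip":1}
    - {"ax":0,"ay":0,"az":0,"x":-0.0404,"y":0.0202,"z":0,"grip":1}
    - {"ax":0,"ay":0,"az":0,"x":-0.0404,"y":0.0202,"z":0,"grip":1}
    - {"ax":0,"ay":0,"az":0,"x":-0.0404,"y":0.0202,"z":0,"grip":1}
    - {"ax":0,"ay":0,"az":0,"x":-0.0404,"y":0.0202,"z":0,"grip":1}
    - {"ax":0,"ay":0,"az":0,"x":-0.0404,"y":0.0202,"z":0,"grip":1}
    - {"ax":0,"ay":0,"az":0,"x":-0.0404,"y":0.0202,"z":0,"grip":1}
    - {"ax":0,"ay":0,"az":0,"x":-0.0404,"y":0.0202,"z":0,"grip":1}
    - {"ax":0,"ay":0,"az":0,"x":-0.0404,"y":0.0202,"z":0,"grip":1}
    - {"ax":0,"ay":0,"az":0,"x":-0.0404,"y":0.0202,"z":0,"grip":1}

```text
time_s: 56.35
ee_pos: [0.5689, -0.046, 0.1314]
orientation: [[0.022, 1.0, 0.002], [1.0, -0.022, 0.0], [0.0, 0.002, -1.0]]
ft_force: [0.0, 0.8, -0.8]
gripper_width: 0.0405
grasp_force: 60.7
```

Emit:
play_rows:
  commands:
    - {"ax":0,"ay":0,"az":0,"x":-0.0404,"y":0.0202,"z":0,"grip":1}
    - {"ax":0,"ay":0,"az":0,"x":-0.0404,"y":0.0202,"z":0,"grip":1}
    - {"ax":0,"ay":0,"az":0,"x":-0.0404,"y":0.0202,"z":0,"grip":1}
    - {"ax":0,"ay":0,"az":0,"x":-0.0404,"y":0.0202,"z":0,"grip":1}
    - {"ax":0,"ay":0,"az":0,"x":0,"y":0,"z":0,"grip":1}
    - {"ax":0,"ay":0,"az":0,"x":0,"y":0,"z":0.02,"grip":1}
    - {"ax":0,"ay":0,"az":0,"x":0,"y":0,"z":0.03,"grip":1}
    - {"ax":0,"ay":0,"az":0,"x":0,"y":0,"z":0.025,"grip":1}
    - {"ax":0,"ay":0,"az":0,"x":0,"y":0,"z":0,"grip":1}
    - {"ax":0,"ay":0,"az":0,"x":0,"y":0,"z":0,"grip":1}
    - {"ax":0,"ay":0,"az":0,"x":0,"y":0,"z":0,"grip":1}
    - {"ax":0,"ay":0,"az":0,"x":0,"y":0,"z":0,"grip":1}

```text
time_s: 57.55
ee_pos: [0.6464, -0.2079, 0.0571]
orientation: [[0.022, 1.0, 0.003], [1.0, -0.022, -0.001], [-0.001, 0.003, -1.0]]
ft_force: [0.1, -0.2, -0.3]
gripper_width: 0.0409
grasp_force: 60.8
```

```bash
python3 at.py .6452 -.2089 .0335 88.7
```

```text
[ 0.6464 -0.2079  0.0571] [  7.   47.   10.8  89.9 -11.3  44.   21.3] 57.55 0.04090885447247161
(array([-0.001 , -0.0012,  0.0236]), np.float64(0.0008744689367015113))
```

Emit:
play_rows:
  commands:
    - {"ax":0,"ay":0,"az":0.001,"x":-0.001,"y":-0.0005,"z":0.01,"grip":1}
    - {"ax":0,"ay":0,"az":0,"x":0,"y":0,"z":0.008,"grip":1}
    - {"ax":0,"ay":0,"az":0,"x":0,"y":0,"z":0.004,"grip":1}
    - {"ax":0,"ay":0,"az":0,"x":0,"y":0,"z":0,"grip":1}
    - {"ax":0,"ay":0,"az":0,"x":0,"y":0,"z":0.001,"grip":1}
    - {"ax":0,"ay":0,"az":0,"x":0,"y":0,"z":0,"grip":1}
    - {"ax":0,"ay":0,"az":0,"x":0,"y":0,"z":0,"grip":1}

```text
time_s: 58.25
ee_pos: [0.644, -0.2085, 0.0331]
orientation: [[0.023, 1.0, -0.002], [1.0, -0.023, 0.001], [0.001, -0.002, -1.0]]
ft_force: [-6.0, 2.1, 12.9]
gripper_width: 0.0411
grasp_force: 62.4
```

Emit:
play_rows:
  commands:
    - {"ax":0,"ay":0,"az":0,"x":0,"y":0,"z":0,"grip":0.0}
    - {"ax":0,"ay":0,"az":0,"x":0,"y":0,"z":0,"grip":-0.3}
    - {"ax":0,"ay":0,"az":0,"x":0,"y":0,"z":0,"grip":-0.4}
    - {"ax":0,"ay":0,"az":0,"x":0,"y":0,"z":0,"grip":-0.4}
    - {"ax":0,"ay":0,"az":0,"x":0,"y":0,"z":-0.03,"grip":-0.4}
    - {"ax":0,"ay":0,"az":0,"x":0,"y":0,"z":-0.045,"grip":-0.4}
    - {"ax":0,"ay":0,"az":0,"x":0,"y":0,"z":-0.045,"grip":-0.4}
    - {"ax":0,"ay":0,"az":0,"x":0,"y":0,"z":-0.045,"grip":-0.4}

```text
time_s: 59.05
ee_pos: [0.6444, -0.2085, 0.1986]
orientation: [[0.023, 1.0, -0.0], [1.0, -0.023, 0.0], [0.0, -0.0, -1.0]]
ft_force: [1.1, -0.8, -0.2]
gripper_width: 0.0598
grasp_force: 0.0
```

Emit:
play_rows:
  commands:
    - {"ax":0,"ay":0,"az":0,"x":0.0282,"y":-0.0355,"z":0,"grip":-0.5}
    - {"ax":0,"ay":0,"az":0,"x":0.0282,"y":-0.0355,"z":0,"grip":-0.5}
    - {"ax":0,"ay":0,"az":0,"x":0.0282,"y":-0.0355,"z":0,"grip":-0.5}
    - {"ax":0,"ay":0,"az":0,"x":0.0282,"y":-0.0355,"z":0,"grip":-0.5}
    - {"ax":0,"ay":0,"az":0,"x":0.0282,"y":-0.0355,"z":0,"grip":-0.5}
    - {"ax":0,"ay":0,"az":0,"x":0.0282,"y":-0.0355,"z":0,"grip":-0.5}
    - {"ax":0,"ay":0,"az":0,"x":0.0282,"y":-0.0355,"z":0,"grip":-0.5}
    - {"ax":0,"ay":0,"az":0,"x":0,"y":0,"z":0,"grip":-0.5}
    - {"ax":0,"ay":0,"az":0,"x":0,"y":0,"z":0,"grip":-0.5}
    - {"ax":0,"ay":0,"az":0,"x":0,"y":0,"z":0,"grip":-0.5}
    - {"ax":0,"ay":0,"az":0,"x":0,"y":0,"z":0,"grip":-0.5}
    - {"ax":0,"ay":0,"az":0,"x":0,"y":0,"z":0,"grip":-0.5}

```text
time_s: 60.25
ee_pos: [0.4014, -0.0062, 0.1971]
orientation: [[0.024, 1.0, 0.0], [1.0, -0.024, -0.0], [-0.0, 0.0, -1.0]]
ft_force: [-0.4, -0.0, -0.4]
gripper_width: 0.064
grasp_force: 0.0
```

```bash
python3 tab.py w20.png
```

```text
[ 0.4014 -0.0062  0.1971] [-15.4  10.9  11.  126.8  -3.   42.5  -3.8] 60.25 0.0639840729925837
red [553. 259.] 1528 [ 0.6516 -0.0973  0.011 ] delta (array([-0.085 ,  0.2523,  0.1692]), np.float64(-0.001592205504627131))
yellow [486. 259.] 1560 [ 0.5746 -0.0947  0.011 ] delta (array([-0.0843,  0.1752,  0.1692]), np.float64(-0.001592205504627131))
green [315. 183.] 1607 [ 0.3953 -0.0074  0.011 ] delta (array([-0.0013, -0.0061,  0.1691]), np.float64(-0.001592205504627131))
```

Emit:
play_rows:
  commands:
    - {"ax":0,"ay":0,"az":-0.0015,"x":-0.0013,"y":-0.0061,"z":0.03,"grip":-0.5}
    - {"ax":0,"ay":0,"az":0,"x":0,"y":0,"z":0.04,"grip":-0.5}
    - {"ax":0,"ay":0,"az":0,"x":0,"y":0,"z":0.04,"grip":-0.5}
    - {"ax":0,"ay":0,"az":0,"x":0,"y":0,"z":0.03,"grip":-0.5}
    - {"ax":0,"ay":0,"az":0,"x":0,"y":0,"z":0,"grip":-0.5}
    - {"ax":0,"ay":0,"az":0,"x":0,"y":0,"z":0,"grip":-0.5}
    - {"ax":0,"ay":0,"az":0,"x":0,"y":0,"z":0,"grip":-0.5}
    - {"ax":0,"ay":0,"az":0,"x":0,"y":0,"z":0,"grip":-0.5}

```text
time_s: 61.1
ee_pos: [0.3959, -0.0066, 0.0586]
orientation: [[0.021, 1.0, 0.003], [1.0, -0.021, 0.0], [0.0, 0.003, -1.0]]
ft_force: [-0.1, 0.2, -0.6]
gripper_width: 0.0638
grasp_force: 0.0
```

```bash
python3 at.py .3953 -.0074 .025 88.7
```

```text
[ 0.3959 -0.0066  0.0586] [-11.3  28.    6.8 131.9  -9.2  20.3   2.1] 61.1 0.06377170769268868
(array([-0.0008, -0.0007,  0.0336]), np.float64(0.0012011997375722672))
```

Emit:
play_rows:
  commands:
    - {"ax":0,"ay":0,"az":0,"x":-0.0005,"y":0,"z":0.015,"grip":-0.5}
    - {"ax":0,"ay":0,"az":0,"x":0,"y":0,"z":0.012,"grip":-0.5}
    - {"ax":0,"ay":0,"az":0,"x":0,"y":0,"z":0.0065,"grip":-0.5}
    - {"ax":0,"ay":0,"az":0,"x":0,"y":0,"z":0,"grip":-0.5}
    - {"ax":0,"ay":0,"az":0,"x":0,"y":0,"z":0,"grip":-0.5}
    - {"ax":0,"ay":0,"az":0,"x":0,"y":0,"z":0,"grip":-0.2}
    - {"ax":0,"ay":0,"az":0,"x":0,"y":0,"z":0,"grip":0.2}
    - {"ax":0,"ay":0,"az":0,"x":0,"y":0,"z":0,"grip":1}
    - {"ax":0,"ay":0,"az":0,"x":0,"y":0,"z":0,"grip":1}
    - {"ax":0,"ay":0,"az":0,"x":0,"y":0,"z":0,"grip":1}

```text
time_s: 62.1
ee_pos: [0.395, -0.0072, 0.0247]
orientation: [[0.021, 1.0, 0.001], [1.0, -0.021, 0.0], [0.0, 0.001, -1.0]]
ft_force: [-2.6, 0.1, 14.8]
gripper_width: 0.0412
grasp_force: 58.6
```

Emit:
play_rows:
  commands:
    - {"ax":0,"ay":0,"az":0,"x":0,"y":0,"z":-0.02,"grip":1}
    - {"ax":0,"ay":0,"az":0,"x":0,"y":0,"z":-0.04,"grip":1}
    - {"ax":0,"ay":0,"az":0,"x":0,"y":0,"z":-0.045,"grip":1}
    - {"ax":0,"ay":0,"az":0,"x":-0.0326,"y":0.0298,"z":0,"grip":1}
    - {"ax":0,"ay":0,"az":0,"x":-0.0326,"y":0.0298,"z":0,"grip":1}
    - {"ax":0,"ay":0,"az":0,"x":-0.0326,"y":0.0298,"z":0,"grip":1}
    - {"ax":0,"ay":0,"az":0,"x":-0.0326,"y":0.0298,"z":0,"grip":1}
    - {"ax":0,"ay":0,"az":0,"x":-0.0326,"y":0.0298,"z":0,"grip":1}
    - {"ax":0,"ay":0,"az":0,"x":-0.0326,"y":0.0298,"z":0,"grip":1}
    - {"ax":0,"ay":0,"az":0,"x":0,"y":0,"z":0,"grip":1}

```text
time_s: 63.1
ee_pos: [0.5719, -0.2125, 0.1295]
orientation: [[0.026, 1.0, 0.004], [1.0, -0.026, -0.005], [-0.004, 0.004, -1.0]]
ft_force: [-0.5, -0.6, -1.3]
gripper_width: 0.0413
grasp_force: 61.0
```

Emit:
play_rows:
  commands:
    - {"ax":0,"ay":0,"az":0,"x":0,"y":0,"z":0.02,"grip":1}
    - {"ax":0,"ay":0,"az":0,"x":0,"y":0,"z":0.03,"grip":1}
    - {"ax":0,"ay":0,"az":0,"x":0,"y":0,"z":0.025,"grip":1}
    - {"ax":0,"ay":0,"az":0,"x":0,"y":0,"z":0,"grip":1}
    - {"ax":0,"ay":0,"az":0,"x":0,"y":0,"z":0,"grip":1}
    - {"ax":0,"ay":0,"az":0,"x":0,"y":0,"z":0,"grip":1}
    - {"ax":0,"ay":0,"az":0,"x":0,"y":0,"z":0,"grip":1}
    - {"ax":0,"ay":0,"az":0,"x":0,"y":0,"z":0,"grip":1}

```text
time_s: 63.9
ee_pos: [0.5699, -0.2067, 0.0548]
orientation: [[0.021, 1.0, 0.002], [1.0, -0.021, -0.0], [-0.0, 0.002, -1.0]]
ft_force: [-0.4, -0.1, -0.2]
gripper_width: 0.041
grasp_force: 61.0
```

```bash
python3 at.py .5692 -.2071 .0335 88.7
```

```text
[ 0.5699 -0.2067  0.0548] [  8.5  41.7  10.  101.7 -11.   37.4  23.5] 63.9 0.04096915894644364
(array([-0.0004, -0.0007,  0.0213]), np.float64(0.0013319517998895414))
```

Emit:
play_rows:
  commands:
    - {"ax":0,"ay":0,"az":0.001,"x":-0.0004,"y":0,"z":0.01,"grip":1}
    - {"ax":0,"ay":0,"az":0,"x":0,"y":0,"z":0.008,"grip":1}
    - {"ax":0,"ay":0,"az":0,"x":0,"y":0,"z":0.0035,"grip":1}
    - {"ax":0,"ay":0,"az":0,"x":0,"y":0,"z":0,"grip":1}
    - {"ax":0,"ay":0,"az":0,"x":0,"y":0,"z":0,"grip":1}
    - {"ax":0,"ay":0,"az":0,"x":0,"y":0,"z":0,"grip":1}
    - {"ax":0,"ay":0,"az":0,"x":0,"y":0,"z":0,"grip":1}

```text
time_s: 64.6
ee_pos: [0.5693, -0.207, 0.0322]
orientation: [[0.022, 1.0, 0.0], [1.0, -0.022, -0.0], [-0.0, 0.0, -1.0]]
ft_force: [0.1, -0.8, -0.4]
gripper_width: 0.0411
grasp_force: 61.2
```

Emit:
play_rows:
  commands:
    - {"ax":0,"ay":0,"az":0,"x":0,"y":0,"z":0,"grip":0.0}
    - {"ax":0,"ay":0,"az":0,"x":0,"y":0,"z":0,"grip":-0.3}
    - {"ax":0,"ay":0,"az":0,"x":0,"y":0,"z":0,"grip":-0.4}
    - {"ax":0,"ay":0,"az":0,"x":0,"y":0,"z":0,"grip":-0.4}
    - {"ax":0,"ay":0,"az":0,"x":0,"y":0,"z":-0.03,"grip":-0.4}
    - {"ax":0,"ay":0,"az":0,"x":0,"y":0,"z":-0.045,"grip":-0.4}
    - {"ax":0,"ay":0,"az":0,"x":-0.02,"y":-0.02,"z":-0.04,"grip":-0.4}
    - {"ax":0,"ay":0,"az":0,"x":-0.03,"y":-0.03,"z":-0.025,"grip":-0.4}
    - {"ax":0,"ay":0,"az":0,"x":-0.03,"y":-0.03,"z":-0.025,"grip":-0.4}
    - {"ax":0,"ay":0,"az":0,"x":-0.02,"y":-0.02,"z":0,"grip":-0.4}
    - {"ax":0,"ay":0,"az":0,"x":0,"y":0,"z":0,"grip":-0.4}
    - {"ax":0,"ay":0,"az":0,"x":0,"y":0,"z":0,"grip":-0.4}

```text
time_s: 65.8
ee_pos: [0.4667, -0.3049, 0.1973]
orientation: [[0.024, 1.0, 0.0], [1.0, -0.024, 0.0], [0.0, 0.0, -1.0]]
ft_force: [1.1, -0.0, 0.6]
gripper_width: 0.0595
grasp_force: 0.0
```

Run:
```python
from h import *
s=bot.observe(); print(s["ee_pos"])
a,d,c=snap("wrist","w21.png"); b,_,c2=snap("top","t6.png")
cv2.imwrite("pics/f.png",np.vstack([a[:330],cv2.resize(b[140:300,180:500],(640,320))[:270]])[...,::-1])
P=np.array([.6085,-.150]); t=np.radians(-1.3); R=np.array([[np.cos(t),-np.sin(t)],[np.sin(t),np.cos(t)]])
for col in HS:
    for q,ar,m in blobs(a,col,amin=400):
        X=cast("wrist",[q],.022,c)[0]; e=R.T@(X[:2]-P)
        if abs(e[0])<.08 and abs(e[1])<.1: print(col,q.round(),ar,(e*1000).round(1), "depth-z", round(float(np.median(d[m])),4))
```

```text
[ 0.46670853 -0.30490939  0.19733347]
green [434.  73.] 2076 [-38.8 -57.9] depth-z 0.2797
blue [435.  14.] 1529 [-41.2 -10.1] depth-z 0.2668
violet [517.  76.] 1856 [ 36.8 -58.2] depth-z 0.2798
```

View pics/f.png

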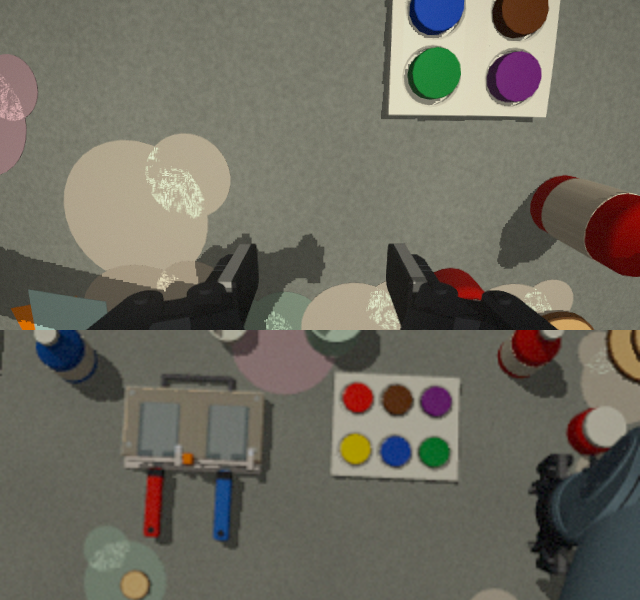

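All six tablets sit in wells, seen in the top view at (357,398), (397,399), (437,401), (354,449), (396,451) and (434,453), and both scrapers are home with the keeper shut. Next I check how well they are seated from closer by.

Emit:
play_rows:
  commands:
    - {"ax":0,"ay":0,"az":0,"x":0.021,"y":0.028,"z":0,"grip":-0.4}
    - {"ax":0,"ay":0,"az":0,"x":0.021,"y":0.028,"z":0,"grip":-0.4}
    - {"ax":0,"ay":0,"az":0,"x":0.021,"y":0.028,"z":0,"grip":-0.4}
    - {"ax":0,"ay":0,"az":0,"x":0.021,"y":0.028,"z":0,"grip":-0.4}
    - {"ax":0,"ay":0,"az":0,"x":0.0,"y":0.028,"z":0,"grip":-0.4}
    - {"ax":0,"ay":0,"az":0,"x":0,"y":0,"z":0,"grip":-0.4}
    - {"ax":0,"ay":0,"az":0,"x":0,"y":0,"z":0,"grip":-0.4}
    - {"ax":0,"ay":0,"az":0,"x":0,"y":0,"z":0,"grip":-0.4}
    - {"ax":0,"ay":0,"az":0,"x":0,"y":0,"z":0,"grip":-0.4}

```text
time_s: 66.8
ee_pos: [0.6079, -0.2243, 0.1971]
orientation: [[0.023, 1.0, -0.001], [1.0, -0.023, -0.0], [-0.0, -0.001, -1.0]]
ft_force: [-0.3, -0.3, -0.2]
gripper_width: 0.0603
grasp_force: 0.0
```

Run:
```python
from h import *
HS['brown']=((5,16),)
a,d,c=snap("wrist","w22.png"); K=np.array(c["intrinsics"]);Rc=np.array(c["R"]);tc=np.array(c["t"])
P=np.array([.6085,-.150]); t=np.radians(-1.3); R=np.array([[np.cos(t),-np.sin(t)],[np.sin(t),np.cos(t)]])
for col in HS:
    for q,ar,m in blobs(a,col,amin=600):
        X=cast("wrist",[q],.022,c)[0]; e=R.T@(X[:2]-P)
        if abs(e[0])<.08 and abs(e[1])<.1:
            ys,xs=np.nonzero(cv2.erode(m.astype(np.uint8),np.ones((7,7)))); u=cv2.undistortPoints(np.c_[xs,ys].astype(float).reshape(-1,1,2),K,np.array(c["dist"])).reshape(-1,2)
            z=d[ys,xs]; W=(np.c_[u,np.ones(len(u))]*z[:,None]-tc)@Rc; W=W[z>0]; zz=np.median(W[:,2]); W=W[abs(W[:,2]-zz)<.004]
            A=np.c_[W[:,:2]-W[:,:2].mean(0),np.ones(len(W))]; k=np.linalg.lstsq(A,W[:,2],rcond=None)[0]
            print(col,q.round(),ar,(e*1000).round(1),"top z",k[2].round(4),"slope",k[:2].round(3))
```

```text
red [364.  36.] 2270 [37.2 55.6] top z 0.0243 slope [-0.001  0.   ]
yellow [276.  35.] 2285 [-37.9  56.3] top z 0.0243 slope [ 0.002 -0.003]
green [280. 166.] 1683 [-37.2 -57.1] top z 0.0243 slope [0.003 0.003]
blue [276. 104.] 1906 [-38.9  -1.5] top z 0.0242 slope [-0.     0.004]
violet [361. 168.] 1623 [ 37.7 -58.5] top z 0.0243 slope [-0.004 -0.   ]
brown [362. 104.] 1880 [37.3 -1.5] top z 0.0242 slope [-0.004  0.002]
```

All six tablets read a top height of 24 mm and lie flat, the same as the brown one that was already there. The scrapers are home and the keeper is shut, so I hand the job in.

```bash
python3 -c "
from rig import bot
print(bot.finish_job())"
```

```text
the job is handed in; nothing more can be done
None
```

I packed the kit and handed it in, though the verdict wasn't shown: both scrapers are fully home with the keeper shut over them, and all five loose tablets lie flat in their own wells beside the brown one.

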